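Find the rattling weight case and reject it

TASK

Three sealed check-weight cases lie on the inspection mat and in one of them the steel weight has come loose. Find it by lifting a case clear and tipping it well over end to end, first one way and then the other, to feel whether the weight slides; tip the rattler itself before rejecting it, then lower it, lid up, into the red tray and let go. The two sound cases must end lying lid up on the mat, and the cup, tape roll and sample puck stay where they are.

Things in the scene. Friction and masses are not known exactly. Their poses are not given: they have to be found in the camera images.
- case_a_center (a point): one of three sealed cases that look alike, any may be the rattler: box 110 (its x) x 46 (its y) x 40 mm high, light grey with a blue lid on top, four small screws, about 0.6 kg, holding a 0.45 kg steel weight. Point at its centre, 20 mm above its underside; z up through the lid. Grasp from above across the 46 mm width, at mid-length
- case_b_center (a point): second case, as case_a_center. In two cases the weight is clamped, not always in the middle; in one it slides lengthways (case x), 50 mm in all, starting in the middle. Tipped end-down by more than about 10 deg it runs to the low end (allow 0.5 s at 25 deg or more); it stays there when level again. No pose is given for the weights
- case_c_center (a point): third case, as case_a_center. Held level after tipping one end down, then level after tipping the other, a rattler's moment on the gripper about the case's y axis differs by about 0.2 N m; a sound case's does not, though its weight may sit up to 25 mm off the middle
- mat: fixed inspection mat, dark rubber with a thin aluminium edge, 170 (x) x 340 (y) mm, 6 mm thick; origin at the centre of its underside, on the bench. The cases lie side by side on it, about 110 mm apart along its y, long sides along its x
- reject_tray: fixed red open plastic tray, 190 (x) x 130 (y) x 34 mm high, walls and floor 4 mm thick; origin at the centre of its underside, on the bench
- cup_center (a point): translucent grey mixing cup, 77 mm wide, 88 mm high, loose; point at its centre, 44 mm up; a bystander
- tape_center (a point): brown roll of tape lying flat, 90 mm across, 48 mm high, loose; point at its centre, 24 mm up; a bystander
- puck_center (a point): loose grey-brown cast sample puck, 43 mm across, 34 mm high; point at its centre, 17 mm up; a bystander

How it is judged:
By the outcome, as a careful person would: the job done as asked, in the order asked, and still so for the second after the job is handed in, with the robot touching nothing.
It also fails if it takes over 72 s, if anything falls off the work surface, if the arm or the gripper's body presses on something with over 40 N, if the wrist force passes 120 N, or if a joint passes its speed limit or range.

ROBOT

A 6-joint arm with a two-finger parallel gripper is mounted at the origin on a cart in front of the work surface, level with it; the furniture and walls round the work are solid. World frame = base frame: x ahead of the robot, y to its left, z up, the work surface at z = 0. Lengths are in m, angles in degrees, forces in N, time in s.
With the tool pointing down it reaches from about 0.35 to 0.875 m from the base axis. Payload 4.2 kg.
Tool frame: the origin (TCP) lies at the very end of the fingers, on their centre line; the grasp point (between the pads) lies 19 mm behind it; z points along the fingers, y is the line along which they close (so a half turn about z gives the same grasp; the last joint's range is limited). The gripper opens to 87 mm and grips with 3 to 60 N. Pads are 19 mm wide; open, the fingers measure 117 mm over their backs; the gripper's body (75 mm by 190 mm) begins 51 mm behind the grasp point.
Start: joints at [78.53, 22.042, 0.453, 0, -68.411, -14.817], TCP at [0.277, 0.56, 0.223] pointing down, gripper open.
Joint ranges: [-179.83, 179.83], [-69.29, 118.12], [-61.27, 80.66], [-181.25, 117.63], [-171.15, -9.14], [-177.46, 177.46]. Speed limits (degrees/s): [159.86, 159.86, 180, 180, 180, 180].

INTERFACE

Orientations are given as [roll, pitch, yaw] about the fixed x, y, z axes, in that order (R = Rz(yaw) Ry(pitch) Rx(roll)).
In Python, from cell import sense, vision, order gives the robot as it stands.
- The arm moves only by the tool step_arm, never from a script. Its argument "motion" is one flat list of numbers, 5 for each row, row after row: the shift along the tool's x, y, z in mm, then the turn about the tool's z in rad, then the opening in per cent of the stroke, from 0 (shut) to 100 (fully open). A call has 1 to 12 rows; each row is the pose to reach, as a shift and turn from the pose commanded when the call began, along the tool's axes at that moment; what a row does not reach only later rows make up. A row lasts 1/10 s, in which the tool goes at most 50 mm and 8.59 degrees, less where a joint would pass 70% of its speed; a pose out of reach is approached as far as the arm can. A call with a gripper value outside its range is refused whole. The fingers move at their own pace and stop on an object; "grip_force" is the grip in N (left out, the last holds). Time passes only in rows, so rows that repeat a pose let the fingers close. It gives the time, the measured TCP pose, the force, the opening and the grip force at its end, in the units of the state.
- sense(): the state, without advancing time (a new reading comes with each control period).
- vision.snapshot(name): name is "scene" or "top" or "wrist"; returns a dict with "img" (480x640x3 uint8, red, green, blue), "fovy" (degrees; the focal length in pixels is half the picture's height over the tangent of half this angle, whatever the lens; pixels are square), "cx", "cy" (the principal point, pixels), "rvec" (rotation vector, rad) and "tvec" (3), from world to camera coordinates, as OpenCV has them; the wrist camera has in their place "T_tool_cam" (4x4, takes a point from camera to tool coordinates, whose origin is the TCP and whose axes are the flange's). Camera axes: x right, y down, z forward; pixel columns grow to the right and rows downward; lengths in m; the calibration is good to about 2 mm. A picture is of the moment at which its call begins: read the wrist's pose just before it. There is no depth.
- order.sign_off(): hands the job in; it is judged then, once.
The state is a dict: "time_s": time; "qpos": joint angles; "joint_velocities": joint speeds; "effort": joint torques, N m; "position": TCP position; "tcp_rot": TCP orientation; "ft_force": force on the tool from outside, world axes, zero at the start; "moment": the same for the moment, N m; "finger_gap": finger opening in m; "finger_force": force on a finger pad.
Only numpy, scipy, OpenCV 4.12 (cv2) and the standard library are available. Lean on these libraries where they do the work, as an engineer would, in place of code of your own. Each camera call takes 0.05 s, during which the arm holds its last target. There are 200 camera calls.

## Working session

There is one attempt and no reset: what is moved stays moved. The work goes in short steps, Python scripts to look and compute and a tool call to move; the robot and the scene stay as the last step left them, time stands still between calls to the robot, and variables do not carry over. Pictures are saved under pics/ and viewed, at most 10 in all, crops included, and the job is handed in when it is done.

Besides the shell and the picture viewer there is one more tool, called after ">>>" by a JSON object that holds its "api" and its "payload". step_arm: Moves the arm, as the interface text tells. Its arguments: {"type":"object","properties":{"motion":{"type":"array","items":{"type":"number"}},"grip_force":{"type":"number"}},"required":["motion"]}

```bash
ls; mkdir -p pics; python3 - <<'E'
from cell import sense, vision, order
import cv2,numpy as np,pickle
s=sense();print(s)
d={}
for n in("scene","top","wrist"):
    v=vision.snapshot(n);d[n]=v;print(n,{k:np.round(x,4).tolist() for k,x in v.items() if k!="img"})
    cv2.imwrite(f"pics/{n}0.png",v["img"][:,:,::-1])
pickle.dump((s,d),open("s0.pkl","wb"))
E
```

```text
pics
{'time_s': 0.0, 'qpos': array([ 7.85288279e+01,  2.20894721e+01,  3.80302563e-01, -2.67062742e-02,
       -6.84119664e+01, -1.48173884e+01]), 'joint_velocities': array([ 0.05048191, -0.02361171, -0.05271519, -0.01191363, -0.00464552,
        0.04313657]), 'effort': array([ 6.68533012e-04, -3.90669179e+01,  1.87399900e+01,  4.21972051e+00,
        1.10082564e-02, -1.88537529e-04]), 'position': array([0.27652673, 0.55982903, 0.22148268]), 'tcp_rot': array([ 1.79876545e+02, -6.99274549e-03, -2.62984053e+01]), 'ft_force': array([-0.11272467, -0.10299136, -0.72918479]), 'moment': array([-0.00768875,  0.02081896, -0.01336826]), 'finger_force': 0.0, 'finger_gap': 0.08704507223411205}
scene {'fovy': 50.9429, 'cx': 321.3791, 'cy': 239.6115, 'rvec': [2.174, -1.0303, 0.4089], 'tvec': [-0.3442, 0.3573, 0.7648]}
top {'fovy': 52.9953, 'cx': 319.4502, 'cy': 238.7266, 'rvec': [2.1591, -2.1941, 0.1203], 'tvec': [-0.002, 0.5401, 1.233]}
wrist {'fovy': 60.9049, 'cx': 322.9723, 'cy': 238.7583, 'T_tool_cam': [[-0.0003, -0.9619, -0.2734, 0.075], [1.0, -0.0004, 0.0004, 0.0003], [-0.0005, -0.2734, 0.9619, -0.1619], [0.0, 0.0, 0.0, 1.0]]}
```

View pics/scene0.png

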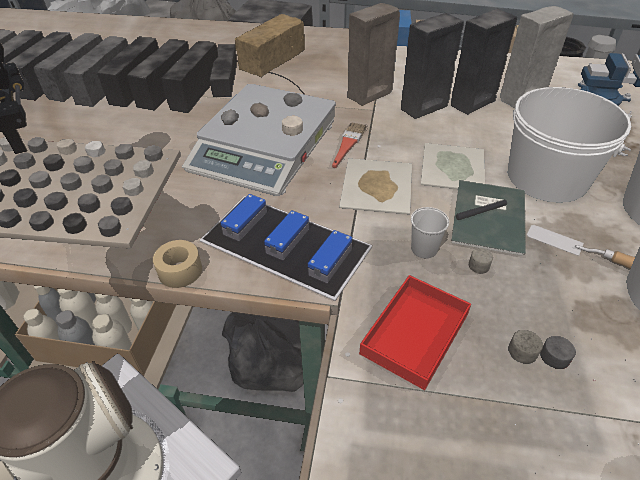

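View pics/top0.png

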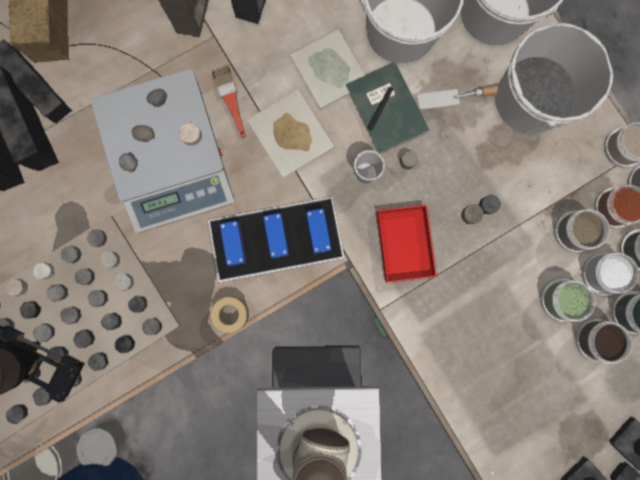

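```bash
cat > h.py <<'E'
import cv2,numpy as np
from scipy.spatial.transform import Rotation as Ro
def cam(v,s=None):
    f=240/np.tan(np.radians(v["fovy"]/2));K=np.array([[f,0,v["cx"]],[0,f,v["cy"]],[0,0,1.]])
    if "rvec" in v:
        R=cv2.Rodrigues(np.array(v["rvec"],float))[0].T;return K,R,-R@np.ravel(v["tvec"])
    Rt=Ro.from_euler("xyz",s["tcp_rot"],degrees=True).as_matrix();T=np.array(v["T_tool_cam"])
    return K,Rt@T[:3,:3],Rt@T[:3,3]+s["position"]
def ray(c,p):
    K,R,o=c;p=np.atleast_2d(p).astype(float)
    d=(R@np.linalg.inv(K)@np.c_[p,np.ones(len(p))].T).T;return o,d
def onz(c,p,z):
    o,d=ray(c,p);return o+d*((z-o[2])/d[:,2])[:,None]
def tri(c1,p1,c2,p2):
    (o1,d1),(o2,d2)=ray(c1,p1),ray(c2,p2);d1,d2=d1[0],d2[0]
    t=np.linalg.lstsq(np.c_[d1,-d2],o2-o1,rcond=None)[0];a,b=o1+t[0]*d1,o2+t[1]*d2
    return (a+b)/2,np.linalg.norm(a-b)
def blobs(img,lo,hi,amin=150):
    m=cv2.inRange(cv2.cvtColor(img,cv2.COLOR_RGB2HSV),lo,hi)
    m=cv2.morphologyEx(m,cv2.MORPH_CLOSE,np.ones((5,5)))
    return sorted([c for c in cv2.findContours(m,0,2)[0] if cv2.contourArea(c)>amin],key=cv2.contourArea)[::-1]
BLUE=((105,120,60),(125,255,255))
RED=((0,190,80),(6,255,255))
E
python3 - <<'E'
from h import *;import pickle
s,d=pickle.load(open("s0.pkl","rb"));T,S=cam(d["top"]),cam(d["scene"])
print("cams",T[2],S[2])
cen=lambda c:np.array(cv2.minAreaRect(c)[0])
tb=sorted([b for b in blobs(d["top"]["img"],*BLUE)[:3]],key=lambda c:cen(c)[0]);sb=sorted(blobs(d["scene"]["img"],*BLUE)[:6],key=lambda c:cen(c)[0])
sb=[c for c in sb if 190<cen(c)[1]<280 and 200<cen(c)[0]<370]
print(len(sb))
for a,b in zip(tb,sb):
    p,e=tri(T,cen(a),S,cen(b)); w=onz(T,cv2.boxPoints(cv2.minAreaRect(a)),.046)[:,:2]
    q=onz(T,a.reshape(-1,2),.046)[:,:2];r=cv2.minAreaRect((q*1000).astype(np.float32))
    print("case",p.round(4),e.round(4),"onplane",r)
rt=blobs(d["top"]["img"],*RED,500)
for c in rt: print("red",[np.round(x,1) for x in cv2.minAreaRect((onz(T,c.reshape(-1,2),.034)[:,:2]*1000).astype(np.float32))],cv2.contourArea(c))
for n,p,z in(("cup",(369,165),.08),("puck",(407,158),.034),("tape",(228,315),.048)): print(n,onz(T,p,z))
tr=onz(T,[(376,209),(426,205),(436,276),(386,281),(209,220),(330,199),(343,263),(218,278)],.034 );print(tr.round(3))
E
```

```text
cams [0.41640818 0.0056016  1.28001411] [ 0.0076271  -0.44912585  0.79321689]
3
case [0.532 0.218 0.034] 0.0019 onplane ((531.696044921875, 215.42437744140625), (113.77498626708984, 49.37276077270508), 9.880805015563965)
case [0.551  0.1046 0.0345] 0.0014 onplane ((550.4866333007812, 103.23255920410156), (113.72503662109375, 49.86259841918945), 9.676761627197266)
case [ 0.5609 -0.007   0.0353] 0.0021 onplane ((560.5811157226562, -7.567882537841797), (113.8077621459961, 49.785980224609375), 9.505584716796875)
red [array([ 525. , -234.7]), array([181.9, 126.4]), np.float64(5.6)] 3199.0
cup [[ 0.7213607  -0.13927577  0.08      ]]
puck [[ 0.75058777 -0.24616767  0.034     ]]
tape [[0.3477972  0.22390399 0.048     ]]
[[ 0.615 -0.16   0.034]
 [ 0.624 -0.292  0.034]
 [ 0.438 -0.311  0.034]
 [ 0.427 -0.181  0.034]
 [ 0.593  0.276  0.034]
 [ 0.643 -0.04   0.034]
 [ 0.475 -0.07   0.034]
 [ 0.442  0.252  0.034]]
```

>>> {"api": "step_arm", "payload": {"motion": [447, 286, 0, -0.628, 100, 447, 286, 0, -0.628, 100, 447, 286, 0, -0.628, 100, 447, 286, 0, -0.628, 100, 447, 286, 0, -0.628, 100, 447, 286, 0, -0.628, 100, 447, 286, 0, -0.628, 100, 447, 286, 0, -0.628, 100, 447, 286, 0, -0.628, 100, 447, 286, 0, -0.628, 100, 447, 286, 0, -0.628, 100, 447, 286, 0, -0.628, 100]}}

```text
time_s: 1.35
position: [0.5521, 0.1026, 0.2219]
tcp_rot: [180.0, 0.1, 9.4]
ft_force: [-1.0, -0.2, -0.6]
finger_gap: 0.0869
finger_force: 0.0
```

```bash
python3 - <<'E'
from h import *;from cell import sense,vision
s=sense();v=vision.snapshot("wrist");cv2.imwrite("pics/w1.png",v["img"][:,:,::-1]);c=cam(v,s)
print({k:np.round(s[k],3) for k in("time_s","qpos","position","tcp_rot")})
for b in blobs(v["img"],*BLUE)[:3]:
    print([np.round(x,1) for x in cv2.minAreaRect((onz(c,b.reshape(-1,2),.046)[:,:2]*1000).astype(np.float32))])
E
```

```text
{'time_s': np.float64(1.35), 'qpos': array([ 2.7069e+01,  1.5936e+01, -8.6560e+00,  2.4000e-02, -6.5477e+01,
        7.2303e+01]), 'position': array([0.552, 0.103, 0.222]), 'tcp_rot': array([1.79958e+02, 5.90000e-02, 9.38200e+00])}
[array([531.4, 213.7]), array([110.1,  48. ]), np.float64(9.9)]
[array([549.9, 103.3]), array([109.8,  45.9]), np.float64(10.3)]
[array([559.8,  -6.5]), array([110.5,  47.7]), np.float64(10.0)]
```

View pics/w1.png

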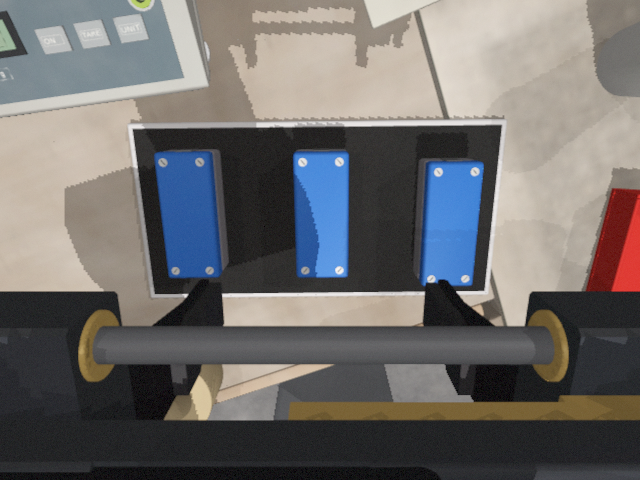

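>>> {"api": "step_arm", "payload": {"motion": [50, 0, -20, 0, 100, 100, 0, -40, 0, 100, 150, 0, -60, 0, 100, 200, 0, -60, 0, 100, 250, 0, -60, 0, 100, 300, 0, -60, 0, 100, 350, 0, -60, 0, 100, 400, 0, -60, 0, 100, 430, 0, -60, 0, 100, 430, 0, -60, 0, 100]}}

```text
time_s: 2.4
position: [0.907, 0.1685, 0.2465]
tcp_rot: [179.9, -1.3, 9.8]
ft_force: [0.2, 0.9, -1.7]
finger_gap: 0.0872
finger_force: 0.0
```

```bash
python3 - <<'E'
from cell import sense
import numpy as np
s=sense();print({k:np.round(s[k],3) for k in("time_s","qpos","position","tcp_rot")})
E
```

```text
{'time_s': np.float64(2.4), 'qpos': array([  20.618,   62.39 ,   80.275,    0.371, -106.653,   79.312]), 'position': array([0.907, 0.168, 0.247]), 'tcp_rot': array([179.882,  -1.276,   9.821])}
```

>>> {"api": "step_arm", "payload": {"motion": [600, 0, 0, 0, 100, 600, 0, 0, 0, 100, 600, 0, 0, 0, 100, 600, 0, 0, 0, 100, 600, 0, 0, 0, 100, 600, 0, 0, 0, 100]}}

```text
time_s: 3.0
position: [0.9479, 0.1709, 0.1847]
tcp_rot: [179.8, -4.3, 9.7]
ft_force: [-0.5, -0.0, -0.4]
finger_gap: 0.087
finger_force: 0.0
```

```bash
python3 - <<'E'
from cell import sense
import numpy as np
s=sense();print({k:np.round(s[k],3) for k in("time_s","qpos","position","tcp_rot")})
E
```

```text
{'time_s': np.float64(3.0), 'qpos': array([ 20.075,  66.547,  80.583,   0.964, -99.877,  79.823]), 'position': array([0.948, 0.171, 0.185]), 'tcp_rot': array([179.814,  -4.261,   9.706])}
```

>>> {"api": "step_arm", "payload": {"motion": [-300, 0, 0, 0, 100, -300, 0, 0, 0, 100, -300, 0, 0, 0, 100, -300, 0, 0, 0, 100, -300, 0, 0, 0, 100, -300, 0, 0, 0, 100]}}

```text
time_s: 3.6
position: [0.722, 0.1327, 0.17]
tcp_rot: [179.8, -4.4, 9.7]
ft_force: [1.5, 0.4, 1.5]
finger_gap: 0.0867
finger_force: 0.0
```

```bash
python3 - <<'E'
from cell import sense
import numpy as np
s=sense();print({k:np.round(s[k],3) for k in("time_s","qpos","position","tcp_rot","moment")})
E
```

```text
{'time_s': np.float64(3.6), 'qpos': array([ 23.503,  32.44 ,   9.365,   1.368, -62.732,  75.603]), 'position': array([0.722, 0.133, 0.17 ]), 'tcp_rot': array([179.82 ,  -4.368,   9.695]), 'moment': array([-0.01 ,  0.012,  0.002])}
```

```bash
cat >> h.py <<'E'
def go(s,x,y,z,yaw):
    R=Ro.from_euler("xyz",s["tcp_rot"],degrees=True).as_matrix()
    t=-(yaw-s["tcp_rot"][2]+180)%360-180
    return (R.T@(np.array([x,y,z])-s["position"])*1000).round(1).tolist()+[round(float(np.radians(-(((yaw-s["tcp_rot"][2])+180)%360-180))),3)]
E
python3 - <<'E'
from h import *;from cell import sense
s=sense()
for p in((.560,-.007,.10,10),(.560,-.007,.010,10)):print(go(s,*p))
E
```

```text
[-188.0, 110.2, 56.2, -0.005]
[-194.8, 109.9, 145.9, -0.005]
```

>>> {"api": "step_arm", "payload": {"motion": [-94, 55, 28, 0, 100, -140, 82, 42, 0, 100, -188, 110, 56, 0, 100, -188, 110, 56, 0, 100, -188, 110, 56, 0, 100, -188, 110, 56, 0, 100, -188, 110, 56, 0, 100]}}

```text
time_s: 4.3
position: [0.5628, -0.0064, 0.1008]
tcp_rot: [179.8, -4.4, 9.7]
ft_force: [0.7, -0.2, 0.4]
finger_gap: 0.0873
finger_force: 0.0
```

```bash
python3 - <<'E'
from h import *;from cell import sense,vision
s=sense();print(s["position"],s["tcp_rot"],s["time_s"])
v=vision.snapshot("wrist");c=cam(v,s)
for b in blobs(v["img"],*BLUE)[:3]:
    print([np.round(x,1) for x in cv2.minAreaRect((onz(c,b.reshape(-1,2),.046)[:,:2]*1000).astype(np.float32))])
print(go(s,.560,-.007,.010,10))
E
```

```text
[ 0.56284655 -0.00635484  0.10082555] [179.79571738  -4.41667327   9.69244905] 4.3
[array([557.3, 101.5]), array([94. , 49.1]), np.float64(10.0)]
[array([571.4,  -6. ]), array([86.4, 45.7]), np.float64(10.0)]
[-9.9, -0.2, 90.3, -0.005]
```

>>> {"api": "step_arm", "payload": {"motion": [-4, 0, 45, 0, 100, -10, 0, 80, 0, 100, -10, 0, 90, 0, 100, -10, 0, 90, 0, 100, -10, 0, 90, 0, 40, -10, 0, 90, 0, 40, -10, 0, 90, 0, 40, -10, 0, 90, 0, 40, -10, 0, 90, 0, 40, -10, 0, 90, 0, 40], "grip_force": 40}}

```text
time_s: 5.35
position: [0.5588, -0.0071, 0.0095]
tcp_rot: [179.8, -4.3, 9.7]
ft_force: [-0.7, -4.1, 0.9]
finger_gap: 0.0471
finger_force: 1.7
```

```bash
python3 - <<'E'
from h import *;from cell import sense
s=sense()
print({k:np.round(s[k],3) for k in("time_s","position","tcp_rot","ft_force","moment","finger_gap","finger_force")})
E
```

```text
{'time_s': np.float64(5.35), 'position': array([ 0.559, -0.007,  0.009]), 'tcp_rot': array([179.804,  -4.284,   9.703]), 'ft_force': array([-0.665, -4.065,  0.871]), 'moment': array([-1.144,  0.138, -0.112]), 'finger_gap': np.float64(0.047), 'finger_force': np.float64(1.731)}
```

>>> {"api": "step_arm", "payload": {"motion": [0, 0, 0, 0, 30, 0, 0, 0, 0, 30, 0, 0, 0, 0, 30, 0, 0, -20, 0, 30, 0, 0, -50, 0, 30, 0, 0, -80, 0, 30, 0, 0, -80, 0, 30, 0, 0, -80, 0, 30, 0, 0, -80, 0, 30]}}

```text
time_s: 6.25
position: [0.5506, -0.0081, 0.0865]
tcp_rot: [179.8, -3.9, 9.6]
ft_force: [-0.0, 0.3, -6.0]
finger_gap: 0.0459
finger_force: 40.0
```

```bash
cat > st.py <<'E'
from h import *;from cell import sense,vision;import sys
s=sense()
print({k:np.round(s[k],3).tolist() for k in("time_s","position","tcp_rot","ft_force","moment","finger_gap","finger_force")},"J6",s["qpos"][5].round(0))
R=Ro.from_euler("xyz",s["tcp_rot"],degrees=True).as_matrix()
print("moment in tool",(R.T@s["moment"]).round(3))
E
python3 st.py
```

```text
{'time_s': 6.25, 'position': [0.551, -0.008, 0.086], 'tcp_rot': [179.829, -3.945, 9.648], 'ft_force': [-0.048, 0.298, -5.953], 'moment': [-0.135, 0.366, -0.018], 'finger_gap': 0.046, 'finger_force': 39.992} J6 83.0
moment in tool [-0.073 -0.383  0.012]
```

```bash
python3 - <<'E'
from h import *;from cell import sense
s=sense()
print(go(s,.406,-.248,.09,5.6))
E
```

```text
[-182.1, 212.3, -15.4, 0.071]
```

>>> {"api": "step_arm", "payload": {"motion": [-30, 35, -15, 0.07, 30, -60, 70, -15, 0.07, 30, -90, 105, -15, 0.07, 30, -120, 140, -15, 0.07, 30, -150, 175, -15, 0.07, 30, -170, 200, -15, 0.07, 30, -182, 212, -15, 0.07, 30, -182, 212, -15, 0.07, 30, -182, 212, -15, 0.07, 30, -182, 212, -15, 0.07, 30]}}

```text
time_s: 7.25
position: [0.4087, -0.2469, 0.0905]
tcp_rot: [-179.9, -4.2, 5.7]
ft_force: [0.6, 0.5, -5.6]
finger_gap: 0.046
finger_force: 40.0
```

```bash
python3 st.py; python3 - <<'E'
from h import *;from cell import sense,vision
for n in("scene","top"):
    v=vision.snapshot(n)
    im=v["img"][:,:,::-1]
    cv2.imwrite(f"pics/{n}1.png",im)
s=sense();print(go(s,.406,-.248,.06,5.6))
E
python3 st.py
```

```text
{'time_s': 7.25, 'position': [0.409, -0.247, 0.091], 'tcp_rot': [-179.867, -4.212, 5.724], 'ft_force': [0.646, 0.506, -5.602], 'moment': [-0.11, 0.36, 0.056], 'finger_gap': 0.046, 'finger_force': 39.991} J6 110.0
moment in tool [-0.069 -0.369 -0.061]
[-5.4, 1.0, 30.6, 0.003]
{'time_s': 7.35, 'position': [0.409, -0.247, 0.091], 'tcp_rot': [-179.88, -4.248, 5.764], 'ft_force': [-0.481, -0.321, -6.067], 'moment': [-0.093, 0.362, 0.008], 'finger_gap': 0.046, 'finger_force': 39.991} J6 110.0
moment in tool [-0.055 -0.369 -0.011]
```

View pics/scene1.png

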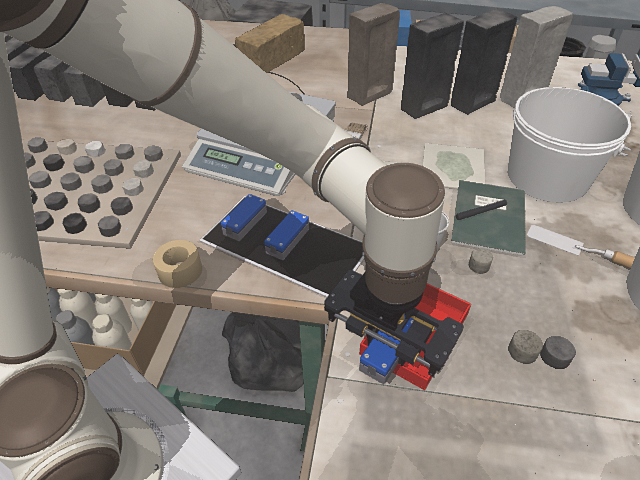

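>>> {"api": "step_arm", "payload": {"motion": [-3, 0, 30, 0, 30, -6, 0, 50, 0, 30, -6, 0, 54, 0, 30, -6, 0, 58, 0, 30, -6, 0, 61, 0, 30, -6, 0, 63, 0, 30, -6, 0, 63, 0, 30], "grip_force": 15}}

```text
time_s: 8.05
position: [0.4054, -0.2467, 0.0289]
tcp_rot: [-179.8, -4.0, 5.7]
ft_force: [-6.5, 0.9, 3.4]
finger_gap: 0.0457
finger_force: 15.0
```

```bash
python3 st.py; python3 - <<'E'
from h import *;from cell import sense,vision
v=vision.snapshot("scene")
cv2.imwrite("pics/s2.png",cv2.resize(v["img"][260:460,300:560,::-1],None,fx=3,fy=3))
E
```

```text
{'time_s': 8.05, 'position': [0.405, -0.247, 0.029], 'tcp_rot': [-179.812, -4.042, 5.738], 'ft_force': [-6.456, 0.867, 3.444], 'moment': [0.396, 1.922, 0.162], 'finger_gap': 0.046, 'finger_force': 15.0} J6 111.0
moment in tool [ 0.596 -1.873 -0.114]
```

View pics/s2.png

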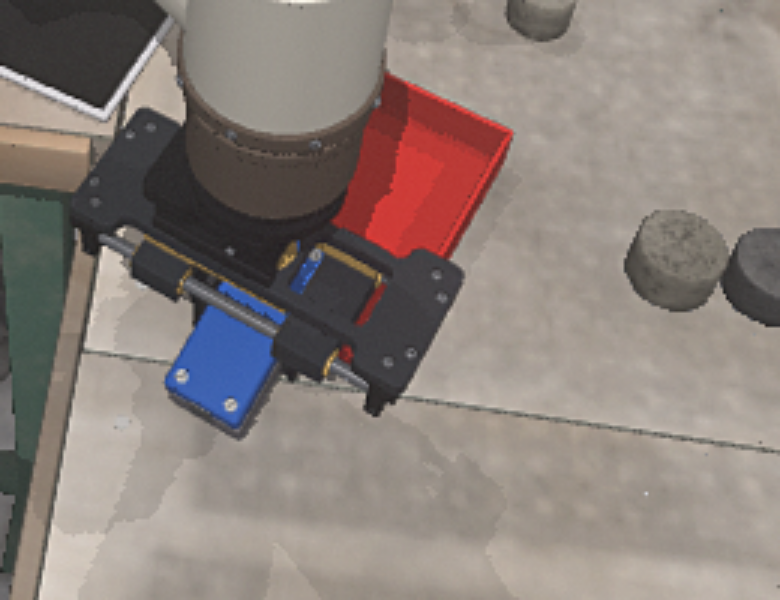

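>>> {"api": "step_arm", "payload": {"motion": [0, 0, 0, 0, 30, 0, 0, -10, 0, 30, 0, 0, -40, 0, 30, 0, 0, -60, 0, 30, 0, 0, -60, 0, 30, 0, 0, -60, 0, 30, 0, 0, -60, 0, 30, 0, 0, -60, 0, 30], "grip_force": 40}}

```text
time_s: 8.9
position: [0.402, -0.2478, 0.0866]
tcp_rot: [-179.8, -4.1, 5.7]
ft_force: [0.0, 0.3, -5.8]
finger_gap: 0.0459
finger_force: 40.0
```

```bash
python3 st.py; python3 - <<'E'
from h import *;from cell import sense,vision
s=sense();v=vision.snapshot("wrist");c=cam(v,s);w=v["img"]
bs=blobs(w,*BLUE)[:4]
for b in bs: print(cv2.contourArea(b),cv2.boundingRect(b),cv2.minAreaRect(b))
x=vision.snapshot("scene")["img"]
cv2.imwrite("pics/s3.png",np.hstack([cv2.resize(w,(400,300)),cv2.resize(x[230:455,300:600],(400,300))])[:,:,::-1])
E
```

```text
{'time_s': 8.9, 'position': [0.402, -0.248, 0.087], 'tcp_rot': [-179.835, -4.133, 5.674], 'ft_force': [0.014, 0.272, -5.832], 'moment': [-0.07, 0.371, 0.011], 'finger_gap': 0.046, 'finger_force': 39.999} J6 110.0
moment in tool [-0.032 -0.376 -0.012]
16879.0 (246, 206, 154, 120) ((322.5, 265.5), (119.0, 153.0), 90.0)
4547.5 (259, 364, 128, 38) ((322.5, 382.5), (37.0, 127.0), 90.0)
```

View pics/s3.png

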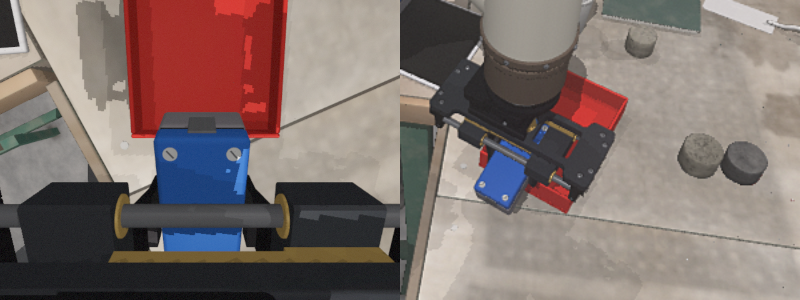

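```bash
cat >> h.py <<'E'
def tilt(v,s):
    "case pitch (deg, far end up +) from the lid's width along the wrist picture's rows"
    K,R,o=cam(v,s);m=cv2.inRange(cv2.cvtColor(v["img"],cv2.COLOR_RGB2HSV),*BLUE)
    P=[]
    for r in range(100,340,3):
        x=np.flatnonzero(m[r])
        if len(x)>40 and (x[-1]-x[0])>70:
            Z=.046*K[0,0]/(x[-1]-x[0]);P.append([((x[0]+x[-1])/2-K[0,2])/K[0,0]*Z,(r-K[1,2])/K[0,0]*Z,Z])
    P=np.array(P);P=P[2:];W=(R@P.T).T+o
    ax=Ro.from_euler("xyz",s["tcp_rot"],degrees=True).as_matrix()[:,0]*[1,1,0];ax/=np.linalg.norm(ax)
    u=W@ax;k=np.polyfit(u,W[:,2],1);r=np.abs(W[:,2]-np.polyval(k,u));g=r<np.median(r)*2.5+1e-4
    k=np.polyfit(u[g],W[g,2],1);return np.degrees(np.arctan(k[0])),W[g][[0,-1]].round(4),g.sum()
E
cat >> st.py <<'E'
if len(sys.argv)>1:
    v=vision.snapshot("wrist");print("tilt",*tilt(v,s))
E
python3 st.py t; python3 - <<'E'
from h import *;import pickle
E
```

```text
{'time_s': 9.0, 'position': [0.402, -0.248, 0.087], 'tcp_rot': [-179.851, -4.162, 5.679], 'ft_force': [0.741, -0.618, -6.341], 'moment': [-0.064, 0.327, 0.016], 'finger_gap': 0.046, 'finger_force': 39.999} J6 110.0
moment in tool [-0.03  -0.332 -0.017]
tilt 11.76823160193858 [[ 0.4445 -0.244   0.131 ]
 [ 0.4086 -0.2477  0.1244]] 33
```

```bash
python3 - <<'E'
from h import *;from cell import sense,vision
s=sense();v=vision.snapshot("wrist");c=cam(v,s)
m=cv2.inRange(cv2.cvtColor(v["img"],cv2.COLOR_RGB2HSV),(0,150,50),(8,255,255))
cols=[220,228,236,410,420,430]
pts=[(q,np.flatnonzero(m[:,q])[-1]) for q in cols if m[:,q].any()]
print(pts);print(onz(c,pts,.034).round(4))
T=cam(vision.snapshot("top"))
im=vision.snapshot("top")["img"];m=cv2.inRange(cv2.cvtColor(im,cv2.COLOR_RGB2HSV),(0,150,50),(8,255,255))[190:300,360:450]
ys,xs=np.nonzero(m);
for q in (30,40,50,60): 
    r=np.flatnonzero(m[:,q]);print(q+360,r[0]+190,r[-1]+190,onz(T,[(q+360,r[0]+190),(q+360,r[-1]+190)],.034).round(3).tolist())
E
```

```text
[(220, np.int64(220)), (228, np.int64(220)), (236, np.int64(220)), (410, np.int64(220)), (420, np.int64(220)), (430, np.int64(220))]
[[ 0.4245 -0.1896  0.034 ]
 [ 0.4249 -0.1939  0.034 ]
 [ 0.4253 -0.1983  0.034 ]
 [ 0.4347 -0.2926  0.034 ]
 [ 0.4353 -0.298   0.034 ]
 [ 0.4358 -0.3035  0.034 ]]
390 210 263 [[0.612, -0.197, 0.034], [0.473, -0.192, 0.034]]
400 209 265 [[0.614, -0.223, 0.034], [0.468, -0.218, 0.034]]
410 207 267 [[0.619, -0.25, 0.034], [0.462, -0.244, 0.034]]
420 206 266 [[0.621, -0.276, 0.034], [0.464, -0.27, 0.034]]
```

>>> {"api": "step_arm", "payload": {"motion": [0, 0, 40, 0, 30, 0, 0, 55, 0, 30, 0, 0, 60, 0, 30, 0, 0, 64, 0, 30, 0, 0, 67, 0, 30, 0, 0, 67, 0, 30], "grip_force": 11}}

```text
time_s: 9.8
position: [0.4068, -0.247, 0.0223]
tcp_rot: [-179.8, -4.2, 5.7]
ft_force: [-4.1, 4.3, 5.9]
finger_gap: 0.0458
finger_force: 11.0
```

```bash
python3 st.py t
```

```text
{'time_s': 9.8, 'position': [0.407, -0.247, 0.022], 'tcp_rot': [-179.846, -4.169, 5.716], 'ft_force': [-4.103, 4.286, 5.931], 'moment': [1.169, 1.644, 0.182], 'finger_gap': 0.046, 'finger_force': 10.999} J6 111.0
moment in tool [ 1.336 -1.52  -0.081]
tilt 13.706901159646888 [[ 0.4425 -0.2437  0.0711]
 [ 0.4166 -0.2463  0.068 ]] 27
```

```bash
python3 - <<'E'
from h import *;import pickle
s,d=pickle.load(open("s0.pkl","rb"));T=cam(d["top"]);im=d["top"]["img"].astype(int)
E=[]
for c in range(250,341,10):
    col=im[260:340,c];hsv=cv2.cvtColor(d["top"]["img"],cv2.COLOR_RGB2HSV)[260:340,c]
    g=col.sum(1)/3;k=np.argmin(np.diff(cv2.GaussianBlur(g.reshape(-1,1).astype(np.float32),(1,5),0).ravel()));E.append((c,k+261));
    if c in(290,320):print(c,[(260+i,*col[i]) for i in range(4,60,3)])
print(E);W=onz(T,E,0);print(W[:,:2].round(3).tolist())
E2=[]
for r in range(280,340,10):
    row=im[r,340:420].mean(1);k=np.argmax(np.diff(row));E2.append((k+341,r))
print(E2,onz(T,E2,0)[:,:2].round(3).tolist())
E
```

```text
290 [(264, np.int64(42), np.int64(41), np.int64(40)), (267, np.int64(178), np.int64(175), np.int64(174)), (270, np.int64(160), np.int64(144), np.int64(130)), (273, np.int64(164), np.int64(147), np.int64(132)), (276, np.int64(167), np.int64(151), np.int64(136)), (279, np.int64(170), np.int64(154), np.int64(139)), (282, np.int64(170), np.int64(154), np.int64(139)), (285, np.int64(171), np.int64(155), np.int64(140)), (288, np.int64(172), np.int64(156), np.int64(141)), (291, np.int64(171), np.int64(155), np.int64(140)), (294, np.int64(147), np.int64(134), np.int64(121)), (297, np.int64(163), np.int64(136), np.int64(112)), (300, np.int64(171), np.int64(144), np.int64(120)), (303, np.int64(114), np.int64(112), np.int64(109)), (306, np.int64(110), np.int64(108), np.int64(108)), (309, np.int64(116), np.int64(114), np.int64(113)), (312, np.int64(116), np.int64(114), np.int64(113)), (315, np.int64(118), np.int64(116), np.int64(115)), (318, np.int64(121), np.int64(118), np.int64(118))]
320 [(264, np.int64(167), np.int64(152), np.int64(139)), (267, np.int64(167), np.int64(151), np.int64(135)), (
[... 797 characters left out ...]
, np.int64(103), np.int64(103)), (318, np.int64(105), np.int64(103), np.int64(104))]
[(250, np.int64(277)), (260, np.int64(320)), (270, np.int64(314)), (280, np.int64(308)), (290, np.int64(294)), (300, np.int64(288)), (310, np.int64(290)), (320, np.int64(284)), (330, np.int64(278)), (340, np.int64(272))]
[[0.444, 0.175], [0.331, 0.149], [0.346, 0.122], [0.361, 0.096], [0.397, 0.069], [0.412, 0.043], [0.407, 0.016], [0.422, -0.01], [0.438, -0.037], [0.453, -0.064]]
[(np.int64(363), 280), (np.int64(369), 290), (np.int64(375), 300), (np.int64(381), 310), (np.int64(387), 320), (np.int64(393), 330)] [[0.431, -0.125], [0.404, -0.14], [0.378, -0.155], [0.351, -0.17], [0.325, -0.185], [0.299, -0.2]]
```

```bash
python3 - <<'E'
from h import *;from cell import sense
s=sense()
print(go(s,.404,-.247,.08,5.7),go(s,.391,-.046,.06,29.5),go(s,.392,-.045,.01,29.5))
E
```

```text
[1.4, -0.5, -57.7, 0.0] [7.1, -201.7, -36.7, -0.415] [4.5, -202.5, 13.2, -0.415]
```

>>> {"api": "step_arm", "payload": {"motion": [0, 0, -25, 0, 30, 0, 0, -55, 0, 30, 2, -40, -58, -0.1, 30, 4, -80, -58, -0.2, 30, 6, -120, -55, -0.3, 30, 7, -160, -50, -0.415, 30, 7, -190, -40, -0.415, 30, 7, -202, -30, -0.415, 30, 6, -202, -10, -0.415, 30, 6, -202, -5, -0.415, 30, 6, -202, -5, -0.415, 30], "grip_force": 30}}

```text
time_s: 10.95
position: [0.3934, -0.046, 0.0267]
tcp_rot: [178.4, -3.9, 29.5]
ft_force: [-0.2, 0.2, -5.2]
finger_gap: 0.0457
finger_force: 30.0
```

```bash
python3 st.py t; python3 - <<'E'
from h import *;from cell import sense
s=sense()
print([go(s,.391,-.046,z,29.5) for z in(0,-.031)],s["qpos"].round(1))
E
```

```text
{'time_s': 10.95, 'position': [0.393, -0.046, 0.027], 'tcp_rot': [178.371, -3.904, 29.53], 'ft_force': [-0.236, 0.172, -5.241], 'moment': [-0.168, 0.23, -0.014], 'finger_gap': 0.046, 'finger_force': 30.0} J6 100.0
moment in tool [-0.034 -0.283  0.003]
tilt 15.059628190929951 [[ 0.4241 -0.0271  0.0753]
 [ 0.4014 -0.04    0.0723]] 27
[[-4.4, -2.2, 26.9, 0.0], [-6.6, -3.1, 57.8, 0.0]] [ 17.8  14.7 -48.6   2.1 -22.5  99.8]
```

>>> {"api": "step_arm", "payload": {"motion": [-3, -2, 18, 0, 30, -4, -2, 26, 0, 30, -5, -2, 34, 0, 30, -6, -3, 42, 0, 30, -6, -3, 48, 0, 30, -6, -3, 54, 0, 30, -6, -3, 54, 0, 30], "grip_force": 14}}

```text
time_s: 11.7
position: [0.3913, -0.0457, -0.0277]
tcp_rot: [178.4, -4.0, 29.5]
ft_force: [0.5, -1.0, -5.1]
finger_gap: 0.0458
finger_force: 14.0
```

```bash
python3 st.py t; python3 - <<'E'
from cell import sense
print(sense()["qpos"].round(1))
E
```

```text
{'time_s': 11.7, 'position': [0.391, -0.046, -0.028], 'tcp_rot': [178.357, -3.993, 29.513], 'ft_force': [0.459, -1.006, -5.07], 'moment': [-0.266, 0.209, -0.011], 'finger_gap': 0.046, 'finger_force': 13.999} J6 97.0
moment in tool [-0.129 -0.313 -0.007]
tilt 12.32391880304082 [[ 0.4188 -0.0286  0.0249]
 [ 0.401  -0.0386  0.0228]] 22
[ 17.9  22.5 -52.7   4.3 -10.7  97.3]
```

>>> {"api": "step_arm", "payload": {"motion": [0, 0, -30, 0, 30, 12, 0, -36, 0, 30, 25, 0, -36, 0, 30, 25, 0, -25, 0, 30, 25, 0, -18, 0, 30, 25, 0, -11, 0, 30, 25, 0, -11, 0, 30]}}

```text
time_s: 12.45
position: [0.4107, -0.0338, -0.0159]
tcp_rot: [178.4, -3.8, 29.5]
ft_force: [-0.3, -0.3, -5.1]
finger_gap: 0.0463
finger_force: 14.0
```

```bash
python3 st.py t; python3 - <<'E'
from h import *
from cell import sense,vision
print(sense()["qpos"].round(1))
x=vision.snapshot("scene")["img"];cv2.imwrite("pics/s4.png",cv2.resize(x[200:380,230:470],(800,600))[:,:,::-1])
E
```

```text
{'time_s': 12.45, 'position': [0.411, -0.034, -0.016], 'tcp_rot': [178.401, -3.794, 29.516], 'ft_force': [-0.278, -0.292, -5.051], 'moment': [-0.174, 0.384, -0.045], 'finger_gap': 0.046, 'finger_force': 13.997} J6 98.0
moment in tool [ 0.034 -0.421  0.036]
tilt -9.902259358828376 [[ 0.4358 -0.018   0.0386]
 [ 0.4233 -0.0249  0.0417]] 18
[ 18.8  21.7 -49.1   3.3 -15.2  97.5]
```

View pics/s4.png

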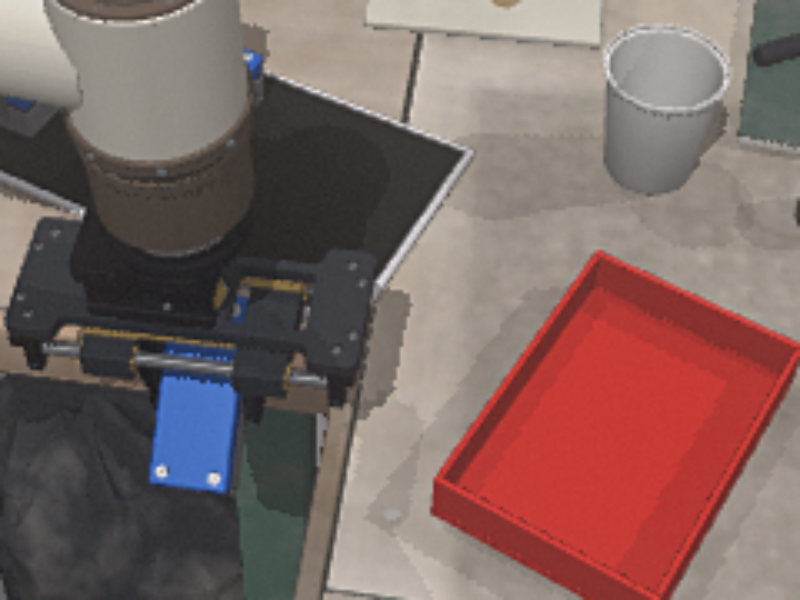

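```bash
sed -i 's/    P=\[\]$/    n,L,S,_=cv2.connectedComponentsWithStats(m);m=((L==L[250:260,322].max())*255).astype("uint8") if L[250:260,322].max() else m;P=[]/' h.py
python3 - <<'E'
from h import *
from cell import sense,vision
s=sense();v=vision.snapshot("wrist");print(tilt(v,s),s["time_s"])
m=cv2.inRange(cv2.cvtColor(v["img"],cv2.COLOR_RGB2HSV),*BLUE)
for r in range(150,340,12):
    x=np.flatnonzero(m[r]);print(r,(x[0],x[-1],len(x)) if len(x) else None,end=" ")
x=vision.snapshot("scene")["img"]
cv2.imwrite("pics/s5.png",v["img"][:,:,::-1])
E
```

```text
(np.float64(-9.442517861395782), array([[ 0.436 , -0.0179,  0.0392],
       [ 0.4235, -0.0249,  0.0422]]), np.int64(18)) 12.55
150 None 162 None 174 None 186 None 198 None 210 None 222 None 234 None 246 None 258 None 270 (np.int64(244), np.int64(401), 106) 282 (np.int64(240), np.int64(405), 114) 294 (np.int64(238), np.int64(407), 170) 306 (np.int64(237), np.int64(409), 173) 318 (np.int64(240), np.int64(405), 131) 330 None
```

View pics/s5.png

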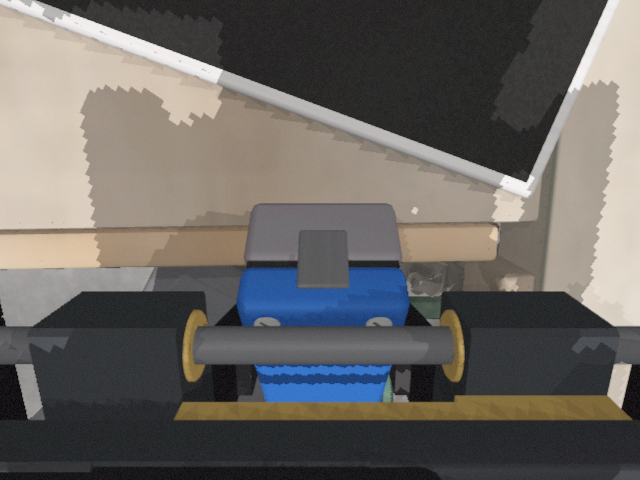

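>>> {"api": "step_arm", "payload": {"motion": [0, 0, 0, 0, 30, 0, 0, -20, 0, 30, 0, 0, -60, 0, 30, 0, 0, -100, 0, 30, 0, 0, -120, 0, 30, 0, 0, -120, 0, 30, 0, 0, -120, 0, 30, 0, 0, -120, 0, 30, 0, 0, -120, 0, 30], "grip_force": 40}}

```text
time_s: 13.55
position: [0.4015, -0.035, 0.1031]
tcp_rot: [178.4, -3.7, 29.5]
ft_force: [-0.4, -0.7, -5.3]
finger_gap: 0.0457
finger_force: 40.0
```

```bash
python3 st.py; cat >> h.py <<'E'
def face(v,s):
    "pitch of the case from the raised end: lid front edge (blue/grey) and the face's far edge in the wrist picture"
    K,R,o=cam(v,s);hs=cv2.cvtColor(v["img"],cv2.COLOR_RGB2HSV);m=cv2.inRange(hs,*BLUE)
    out=[]
    rows=[r for r in range(60,335) if m[r,230:420].sum()/255>60]
    r0=rows[0]
    for r in range(r0,rows[-1],6):
        x=np.flatnonzero(m[r,200:450])+200;out.append((r,int(x[0]),int(x[-1])))
    return out
E
python3 - <<'E'
from h import *
from cell import sense,vision
s=sense();v=vision.snapshot("wrist");print(face(v,s))
s=sense();print((Ro.from_euler("xyz",s["tcp_rot"],degrees=True).as_matrix().T@s["moment"]).round(3))
cv2.imwrite("pics/w6.png",v["img"][:,:,::-1])
E
```

```text
{'time_s': 13.55, 'position': [0.401, -0.035, 0.103], 'tcp_rot': [178.428, -3.727, 29.498], 'ft_force': [-0.411, -0.746, -5.306], 'moment': [-0.155, 0.276, -0.026], 'finger_gap': 0.046, 'finger_force': 39.997} J6 99.0
moment in tool [-0.001 -0.317  0.017]
[(267, 251, 396), (273, 243, 402), (279, 240, 405), (285, 239, 406), (291, 238, 407), (297, 237, 407), (303, 236, 409), (309, 238, 408), (315, 239, 406), (321, 241, 404)]
[ 0.044 -0.261 -0.071]
```

>>> {"api": "step_arm", "payload": {"motion": [0, 0, 0, -0.15, 30, 0, 0, 0, -0.3, 30, 0, 0, 0, -0.45, 30, 0, 0, 0, -0.6, 30, 0, 0, 0, -0.75, 30, 0, 0, 0, -0.9, 30, 0, 0, 0, -1.05, 30, 0, 0, 0, -1.2, 30, 0, 0, 0, -1.35, 30, 0, 0, 0, -1.5, 30, 0, 0, 0, -1.57, 30]}}

```text
time_s: 14.7
position: [0.3924, -0.0145, 0.099]
tcp_rot: [176.0, 4.3, 118.3]
ft_force: [-0.7, -0.3, -5.8]
finger_gap: 0.0458
finger_force: 40.0
```

>>> {"api": "step_arm", "payload": {"motion": [0, 0, 0, -0.15, 30, 0, 0, 0, -0.3, 30, 0, 0, 0, -0.45, 30, 0, 0, 0, -0.6, 30, 0, 0, 0, -0.75, 30, 0, 0, 0, -0.9, 30, 0, 0, 0, -1.05, 30, 0, 0, 0, -1.2, 30, 0, 0, 0, -1.35, 30, 0, 0, 0, -1.5, 30, 0, 0, 0, -1.57, 30]}}

```text
time_s: 15.8
position: [0.4748, 0.0137, 0.018]
tcp_rot: [-168.3, 11.1, -165.9]
ft_force: [-9.0, -11.3, 18.5]
finger_gap: 0.0455
finger_force: 40.0
```

```bash
python3 st.py; python3 - <<'E'
from h import *;from cell import sense
s=sense()
print([go(s,.401,-.040,z,209.5) for z in(.06,0,-.02)],s["qpos"].round(1))
E
```

```text
{'time_s': 15.8, 'position': [0.475, 0.014, 0.018], 'tcp_rot': [-168.319, 11.057, -165.876], 'ft_force': [-9.049, -11.259, 18.485], 'moment': [-3.205, 0.748, -1.424], 'finger_gap': 0.045, 'finger_force': 40.021} J6 177.0
moment in tool [3.144 1.645 0.514]
[[75.1, -45.0, -49.4, -0.268], [86.6, -33.0, 8.3, -0.268], [90.4, -29.1, 27.5, -0.268]] [  3.3  18.  -61.2 103.3  -9.7 177.3]
```

```bash
python3 - <<'E'
from h import *;from cell import sense
s=sense();R=Ro.from_euler("xyz",s["tcp_rot"],degrees=True).as_matrix();print(R.round(3))
y=s["tcp_rot"][2]
print(go(s,.475,.014,.12,y),go(s,.55,-.02,.2,y))
E
```

```text
[[-0.952 -0.201  0.232]
 [-0.239  0.959 -0.151]
 [-0.192 -0.199 -0.961]]
[-19.8, -20.0, -98.0, -0.0] [-98.4, -83.6, -152.4, -0.0]
```

>>> {"api": "step_arm", "payload": {"motion": [-8, -8, -40, 0, 30, -16, -16, -80, 0.1, 30, -20, -20, -98, 0.25, 30, -30, -30, -105, 0.4, 30, -40, -40, -115, 0.55, 30, -50, -50, -125, 0.7, 30, -60, -60, -130, 0.85, 30, -70, -70, -140, 1.0, 30, -80, -75, -150, 1.15, 30, -98, -84, -152, 1.3, 30, -98, -84, -152, 1.45, 30, -98, -84, -152, 1.6, 30]}}

```text
time_s: 17.0
position: [0.5494, -0.019, 0.1967]
tcp_rot: [168.6, 10.5, 99.8]
ft_force: [-1.0, 0.9, -8.1]
finger_gap: 0.0456
finger_force: 39.9
```

```bash
python3 st.py; python3 - <<'E'
from h import *;from cell import sense
s=sense();R=Ro.from_euler("xyz",s["tcp_rot"],degrees=True).as_matrix();print(R[:,2].round(3),s["qpos"].round(1))
E
```

```text
{'time_s': 17.0, 'position': [0.549, -0.019, 0.197], 'tcp_rot': [168.594, 10.513, 99.835], 'ft_force': [-0.988, 0.879, -8.109], 'moment': [0.356, 0.869, 0.013], 'finger_gap': 0.046, 'finger_force': 39.9} J6 157.0
moment in tool [ 0.779  0.52  -0.056]
[ 0.225 -0.142 -0.964] [ 21.3   9.8 -29.   18.2 -43.4 157.1]
```

```bash
python3 - <<'E'
from h import *
from cell import sense,vision
s=sense();v=vision.snapshot("wrist");K=cam(v,s)[0];T=np.array(v["T_tool_cam"])
f=face(v,s);print(f)
for r,a,b in f:
    Z=.046*K[0,0]/(b-a);p=T@[((a+b)/2-K[0,2])/K[0,0]*Z,(r-K[1,2])/K[0,0]*Z,Z,1];print(r,(p[:3]*1000).round(1))
print((Ro.from_euler("xyz",s["tcp_rot"],degrees=True).as_matrix().T@s["moment"]).round(3),s["ft_force"].round(1))
cv2.imwrite("pics/w7.png",np.hstack([cv2.resize(v["img"],(400,300)),cv2.resize(vision.snapshot("scene")["img"],(400,300))])[:,:,::-1])
E
```

```text
[(248, 249, 389), (254, 245, 402), (260, 243, 404), (266, 242, 406), (272, 240, 407), (278, 239, 408), (284, 240, 408), (290, 241, 407), (296, 241, 406), (302, 242, 405), (308, 243, 404), (314, 244, 403), (320, 245, 401)]
248 [ 35.2  -1.6 -33.8]
254 [ 37.8  -0.1 -48.1]
260 [ 37.1  -0.1 -51.4]
266 [ 36.2  -0.  -53.9]
272 [ 35.3  -0.2 -56.3]
278 [ 34.2  -0.2 -58. ]
284 [ 32.4  -0.  -57.8]
290 [ 30.2  -0.  -57.1]
296 [ 28.4  -0.2 -56.9]
302 [ 26.2  -0.2 -56.1]
308 [ 23.9  -0.2 -55.2]
314 [ 21.6  -0.2 -54.3]
320 [ 18.9  -0.3 -52.8]
[ 0.779  0.52  -0.056] [-1.   0.9 -8.1]
```

View pics/w7.png

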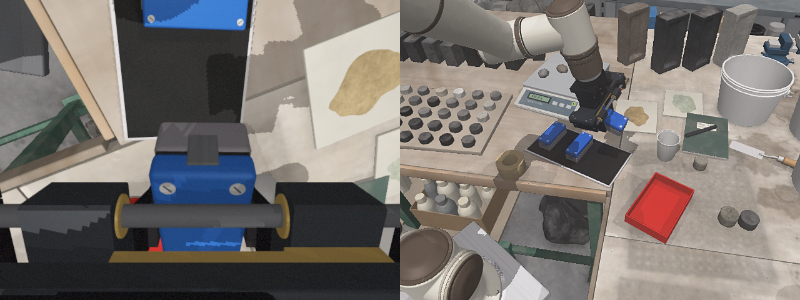

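```bash
cat >> h.py <<'E'
def sh(s,*w): 
    R=Ro.from_euler("xyz",s["tcp_rot"],degrees=True).as_matrix();return [(R.T@(np.array(p)-s["position"])*1000).round(0).tolist() for p in w]
def turn_to(s,az):
    "turn about tool z that brings tool x's azimuth to az"
    R=Ro.from_euler("xyz",s["tcp_rot"],degrees=True).as_matrix();z=R[:,2]
    h=np.array([np.cos(np.radians(az)),np.sin(np.radians(az)),0]);t=h-(h[2]*z[2]+h@z-h[2]*z[2])*z
    # x direction in the tool's xy plane whose horizontal azimuth is az
    n=np.array([-np.sin(np.radians(az)),np.cos(np.radians(az)),0]);x=np.cross(n,z);x*=np.sign(x@h)
    return float(np.arctan2(R[:,1]@x,R[:,0]@x))
E
python3 - <<'E'
from h import *;from cell import sense
s=sense();R=Ro.from_euler("xyz",s["tcp_rot"],degrees=True).as_matrix()
az=np.degrees(np.arctan2(R[1,2],R[0,2]));print(az,turn_to(s,az),sh(s,(.557,.002,.12)))
E
```

```text
-32.47319175139029 2.3351105177391784 [[33.0, -2.0, 72.0]]
```

>>> {"api": "step_arm", "payload": {"motion": [3, 0, 0, 0.15, 30, 6, 0, 0, 0.3, 30, 9, 0, 0, 0.45, 30, 12, 0, 0, 0.6, 30, 15, 0, 0, 0.75, 30, 18, 0, 0, 0.9, 30, 21, 0, 0, 1.05, 30, 24, 0, 10, 1.2, 30, 27, 0, 20, 1.35, 30, 30, 0, 30, 1.5, 30, 33, -2, 40, 1.65, 30, 33, -2, 50, 1.8, 30]}}

```text
time_s: 18.3
position: [0.5522, 0.0058, 0.1417]
tcp_rot: [172.0, -13.3, -1.0]
ft_force: [0.7, -0.2, -6.0]
finger_gap: 0.0457
finger_force: 39.9
```

```bash
python3 st.py; python3 - <<'E'
from h import *;from cell import sense
s=sense();R=Ro.from_euler("xyz",s["tcp_rot"],degrees=True).as_matrix()
az=np.degrees(np.arctan2(R[1,2],R[0,2]));print(az,R[:,2],turn_to(s,az),sh(s,(.557,.002,.08),(.557,.002,.032),(.557,.002,.012)),s["qpos"].round(1))
E
```

```text
{'time_s': 18.3, 'position': [0.552, 0.006, 0.142], 'tcp_rot': [172.013, -13.315, -0.952], 'ft_force': [0.668, -0.202, -6.017], 'moment': [0.534, 0.946, -0.012], 'finger_gap': 0.046, 'finger_force': 39.901} J6 47.0
moment in tool [ 0.502 -0.964 -0.002]
-32.30308450242342 [ 0.22572413 -0.14271388 -0.96368115] 0.530887047289581 [[-9.0, -5.0, 61.0], [-21.0, -11.0, 107.0], [-25.0, -14.0, 127.0]] [ 23.6  13.8 -34.1  22.5 -35.3  46.9]
```

>>> {"api": "step_arm", "payload": {"motion": [-3, -2, 20, 0.15, 30, -6, -4, 40, 0.3, 30, -9, -5, 61, 0.45, 30, -12, -6, 75, 0.53, 30, -15, -8, 85, 0.53, 30, -17, -9, 92, 0.53, 30, -18, -10, 99, 0.53, 30, -20, -11, 106, 0.53, 30, -22, -12, 113, 0.53, 30, -24, -13, 120, 0.53, 30, -25, -14, 124, 0.53, 30, -25, -14, 126, 0.53, 30], "grip_force": 12}}

```text
time_s: 19.5
position: [0.5623, 0.0021, 0.0168]
tcp_rot: [-179.8, -15.9, -32.0]
ft_force: [5.3, -3.7, 2.7]
finger_gap: 0.0459
finger_force: 12.0
```

```bash
python3 st.py; python3 - <<'E'
from h import *
from cell import sense,vision
s=sense();v=vision.snapshot("wrist");K=cam(v,s)[0];T=np.array(v["T_tool_cam"])
for r,a,b in face(v,s):
    Z=.046*K[0,0]/(b-a);p=T@[((a+b)/2-K[0,2])/K[0,0]*Z,(r-K[1,2])/K[0,0]*Z,Z,1];print(r,b-a,(p[:3]*1000).round(1))
E
```

```text
{'time_s': 19.5, 'position': [0.562, 0.002, 0.017], 'tcp_rot': [-179.786, -15.921, -31.977], 'ft_force': [5.33, -3.731, 2.677], 'moment': [-0.489, -0.754, 0.035], 'finger_gap': 0.046, 'finger_force': 11.999} J6 -22.0
moment in tool [-0.005  0.899 -0.042]
182 135 [ 55.5   0.2 -22.8]
188 151 [ 55.8   0.2 -38.1]
194 158 [ 55.    0.4 -44. ]
200 160 [ 53.6   0.4 -46. ]
206 160 [ 51.9   0.4 -46.4]
212 159 [ 50.1   0.5 -46.2]
218 158 [ 48.3   0.4 -45.9]
224 158 [ 46.6   0.4 -46.4]
230 156 [ 44.5   0.4 -45.4]
236 156 [ 42.8   0.4 -45.9]
242 154 [ 40.7   0.4 -44.9]
248 154 [ 39.    0.4 -45.4]
254 152 [ 36.8   0.4 -44.3]
260 152 [ 35.    0.4 -44.8]
266 152 [ 33.3   0.4 -45.3]
272 150 [ 30.9   0.4 -44.3]
278 150 [ 29.2   0.4 -44.8]
284 148 [ 26.8   0.4 -43.7]
290 148 [ 25.    0.4 -44.2]
296 146 [ 22.5   0.4 -43.1]
302 146 [ 20.6   0.4 -43.6]
308 146 [ 18.8   0.4 -44.1]
314 144 [ 16.2   0.4 -43. ]
320 144 [ 14.4   0.4 -43.6]
```

>>> {"api": "step_arm", "payload": {"motion": [-1, 0, 3, 0, 30, -1, 0, 6, 0, 30, -1, 0, 6, 0, 30, -1, 0, 6, 0, 55, -1, 0, 6, 0, 60, -1, 0, 6, 0, 70, -1, 0, 4, 0, 70, -1, 0, 0, 0, 70], "grip_force": 4}}

```text
time_s: 20.35
position: [0.5572, 0.0021, 0.014]
tcp_rot: [-180.0, -15.6, -32.2]
ft_force: [-1.3, -0.2, -0.2]
finger_gap: 0.0598
finger_force: 0.0
```

```bash
python3 st.py; python3 - <<'E'
from h import *
from cell import sense,vision
s=sense();v=vision.snapshot("wrist");c=cam(v,s);K=c[0];T=np.array(v["T_tool_cam"])
for r,a,b in face(v,s)[::3]:
    Z=.046*K[0,0]/(b-a);p=T@[((a+b)/2-K[0,2])/K[0,0]*Z,(r-K[1,2])/K[0,0]*Z,Z,1];print(r,b-a,(p[:3]*1000).round(1),(c[1]@[((a+b)/2-K[0,2])/K[0,0]*Z,(r-K[1,2])/K[0,0]*Z,Z]+c[2]).round(4))
print(s["ft_force"])
E
```

```text
{'time_s': 20.35, 'position': [0.557, 0.002, 0.014], 'tcp_rot': [-179.979, -15.578, -32.151], 'ft_force': [-1.256, -0.157, -0.188], 'moment': [0.281, 0.416, 0.064], 'finger_gap': 0.06, 'finger_force': 0.0} J6 -23.0
moment in tool [ 0.033 -0.502 -0.057]
171 115 [56.4 -1.8  2.6] [ 0.6048 -0.0256  0.0267]
189 127 [ 51.9  -2.  -14.7] [ 0.5972 -0.0207  0.0421]
207 127 [ 45.6  -2.  -16.5] [ 0.5917 -0.0172  0.0422]
225 127 [ 39.3  -2.  -18.3] [ 0.5862 -0.0138  0.0422]
243 127 [ 33.1  -2.  -20.1] [ 0.5807 -0.0103  0.0422]
261 127 [ 26.8  -1.6 -21.9] [ 0.5749 -0.0071  0.0423]
279 127 [ 20.5  -1.6 -23.7] [ 0.5694 -0.0036  0.0423]
297 127 [ 14.3  -1.6 -25.4] [ 5.639e-01 -2.000e-04  4.230e-02]
315 127 [  8.   -1.6 -27.2] [0.5584 0.0033 0.0424]
[-1.25602296 -0.15679578 -0.18810655]
```

>>> {"api": "step_arm", "payload": {"motion": [0, 0, 0, 0, 40, 0, 0, 0, 0, 30, 0, 0, 0, 0, 30, 0, 0, 0, 0, 30, 7, 0, -25, 0, 30, 16, 0, -60, 0, 30, 24, 0, -87, 0, 30, 24, 0, -87, 0, 30, 24, 0, -87, 0, 30, 24, 0, -87, 0, 30, 24, 0, -87, 0, 30], "grip_force": 45}}

```text
time_s: 21.5
position: [0.5548, 0.0011, 0.102]
tcp_rot: [179.8, -15.4, -32.2]
ft_force: [0.4, 0.3, -6.6]
finger_gap: 0.0457
finger_force: 45.0
```

```bash
python3 st.py t; python3 st.py|tail -1
```

```text
{'time_s': 21.5, 'position': [0.555, 0.001, 0.102], 'tcp_rot': [179.778, -15.412, -32.188], 'ft_force': [0.355, 0.29, -6.625], 'moment': [0.597, 1.006, -0.014], 'finger_gap': 0.046, 'finger_force': 44.956} J6 13.0
moment in tool [-3.30e-02 -1.17e+00  1.00e-03]
tilt -1.1085962152547806 [[ 0.5976 -0.0254  0.1288]
 [ 0.5518  0.0027  0.1292]] 49
moment in tool [-0.032 -1.156 -0.009]
```

>>> {"api": "step_arm", "payload": {"motion": [0, 0, -4, 0.15, 30, 0, 0, -8, 0.3, 30, 0, 0, -12, 0.45, 30, 0, 0, -16, 0.6, 30, 0, 0, -20, 0.75, 30, 0, 0, -20, 0.9, 30, 0, 0, -20, 1.05, 30, 0, 0, -20, 1.2, 30, 0, 0, -20, 1.35, 30, 0, 0, -20, 1.5, 30, 0, 0, -20, 1.57, 30]}}

```text
time_s: 22.65
position: [0.5514, 0.0044, 0.122]
tcp_rot: [-164.5, -0.0, -122.4]
ft_force: [0.4, -0.2, -6.3]
finger_gap: 0.0454
finger_force: 45.0
```

>>> {"api": "step_arm", "payload": {"motion": [0, 0, 0, 0.15, 30, 0, 0, 0, 0.3, 30, 0, 0, 0, 0.45, 30, 0, 0, 0, 0.6, 30, 0, 0, 0, 0.75, 30, 0, 0, 0, 0.9, 30, 0, 0, 0, 1.05, 30, 0, 0, 0, 1.2, 30, 0, 0, 0, 1.35, 30, 0, 0, 0, 1.5, 30, 0, 0, 0, 1.56, 30, 0, 0, 0, 1.56, 30]}}

```text
time_s: 23.85
position: [0.5516, 0.0045, 0.1223]
tcp_rot: [-179.7, 15.5, 148.5]
ft_force: [-0.8, -0.6, -6.4]
finger_gap: 0.0458
finger_force: 45.0
```

>>> {"api": "step_arm", "payload": {"motion": [0, 0, 0, 0, 30, 0, 0, 0, 0, 30, 0, 0, 0, 0, 30, 0, 0, 0, 0, 30, 0, 0, 0, 0, 30, 0, 0, 0, 0, 30]}}

```text
time_s: 24.45
position: [0.5524, 0.0055, 0.1237]
tcp_rot: [-179.9, 15.6, 148.5]
ft_force: [0.3, -0.9, -6.1]
finger_gap: 0.0457
finger_force: 45.0
```

```bash
python3 st.py t; python3 -c "
from cell import sense;print(sense()['qpos'].round(1))"
```

```text
{'time_s': 24.45, 'position': [0.552, 0.005, 0.124], 'tcp_rot': [-179.892, 15.595, 148.517], 'ft_force': [0.301, -0.915, -6.114], 'moment': [0.515, 0.675, -0.02], 'finger_gap': 0.046, 'finger_force': 44.955} J6 -165.0
moment in tool [-0.078  0.844  0.041]
tilt -31.022157503691407 [[0.503  0.0347 0.1219]
 [0.5419 0.0113 0.1498]] 48
[  23.2   15.   -36.2   24.5  -32.1 -164.8]
```

>>> {"api": "step_arm", "payload": {"motion": [0, 0, 0, -0.15, 30, 0, 0, 0, -0.3, 30, 0, 0, 0, -0.45, 30, 0, 0, 0, -0.6, 30, 0, 0, 0, -0.75, 30, 0, 0, 0, -0.9, 30, 0, 0, 0, -1.05, 30, 0, 0, 0, -1.2, 30, 0, 0, 0, -1.35, 30, 0, 0, 0, -1.5, 30, 0, 0, 0, -1.57, 30]}}

```text
time_s: 25.6
position: [0.5525, 0.0055, 0.1237]
tcp_rot: [-164.4, -0.1, -121.3]
ft_force: [-0.2, -0.3, -6.1]
finger_gap: 0.0459
finger_force: 45.0
```

>>> {"api": "step_arm", "payload": {"motion": [0, 0, 0, -0.15, 30, 0, 0, 0, -0.3, 30, 0, 0, 0, -0.45, 30, 0, 0, 0, -0.6, 30, 0, 0, 0, -0.75, 30, 0, 0, 0, -0.9, 30, 0, 0, 0, -1.05, 30, 0, 0, 0, -1.2, 30, 0, 0, 0, -1.35, 30, 0, 0, 0, -1.5, 30, 0, 0, 0, -1.56, 30, 0, 0, 0, -1.56, 30]}}

```text
time_s: 26.8
position: [0.5523, 0.0054, 0.1236]
tcp_rot: [-179.9, -15.6, -32.2]
ft_force: [0.7, 0.1, -6.4]
finger_gap: 0.0456
finger_force: 45.0
```

```bash
python3 st.py t; python3 st.py|tail -1; python3 - <<'E'
from h import *;from cell import sense
s=sense();print(sh(s,(.557,.002,.06),(.5575,.002,.0175),(.545,.002,.12)))
E
```

```text
{'time_s': 26.8, 'position': [0.552, 0.005, 0.124], 'tcp_rot': [-179.934, -15.582, -32.192], 'ft_force': [0.68, 0.053, -6.434], 'moment': [0.611, 1.015, 0.032], 'finger_gap': 0.046, 'finger_force': 44.955} J6 14.0
moment in tool [-0.014 -1.184 -0.036]
tilt -1.0331908909654557 [[ 0.595  -0.0213  0.1494]
 [ 0.5491  0.007   0.1508]] 50
moment in tool [ 0.029 -1.099 -0.022]
[[-11.0, 0.0, 63.0], [-22.0, 0.0, 104.0], [-5.0, 7.0, 2.0]]
```

```bash
python3 - <<'E'
from h import *;from cell import sense
s=sense();print(sh(s,(.577,-.003,.06),(.579,-.003,.0145),(.575,.0,.08),(.555,.1,.11)))
E
```

```text
[[7.0, -6.0, 68.0], [-3.0, -7.0, 112.0], [10.0, -7.0, 48.0], [-50.0, -81.0, 0.0]]
```

>>> {"api": "step_arm", "payload": {"motion": [4, -3, 34, 0, 30, 7, -6, 68, 0, 30, 2, -7, 90, 0, 30, -2, -7, 106, 0, 30, -3, -7, 112, 0, 30, -3, -7, 112, 0, 52, -3, -7, 112, 0, 60, -3, -7, 112, 0, 65, -3, -7, 112, 0, 68, 5, -7, 84, 0, 68, 14, -7, 50, 0, 90, 18, -7, 30, 0, 100]}}

```text
time_s: 28.05
position: [0.5783, -0.0006, 0.101]
tcp_rot: [-179.8, -15.5, -32.2]
ft_force: [0.5, -0.4, 0.7]
finger_gap: 0.0684
finger_force: 0.0
```

```bash
cat > find.py <<'E'
from h import *;from cell import sense,vision
s=sense();print(s["time_s"],s["position"].round(3),s["tcp_rot"].round(1),s["finger_gap"].round(3),s["ft_force"].round(1),s["qpos"].round(0))
v=vision.snapshot("top");c=cam(v)
for b in blobs(v["img"],*BLUE): print("top",cv2.contourArea(b),[np.round(x,1) for x in cv2.minAreaRect((onz(c,b.reshape(-1,2),.046)[:,:2]*1000).astype(np.float32))])
v=vision.snapshot("wrist");c=cam(v,s)
for b in blobs(v["img"],*BLUE,400): print("wrist",cv2.boundingRect(b),[np.round(x,1) for x in cv2.minAreaRect((onz(c,b.reshape(-1,2),.046)[:,:2]*1000).astype(np.float32))])
E
python3 find.py
```

```text
Traceback (most recent call last):
  File "find.py", line 2, in <module>
    s=sense();print(s["time_s"],s["position"].round(3),s["tcp_rot"].round(1),s["finger_gap"].round(3),s["ft_force"].round(1),s["qpos"].round(0))
                                                                             ^^^^^^^^^^^^^^^^^^^^^
AttributeError: 'float' object has no attribute 'round'
```

```bash
sed -i 's/s\["finger_gap"\].round(3)/s["finger_gap"]/' find.py; python3 find.py; python3 - <<'E'
from h import *;from cell import sense
s=sense();print(sh(s,(.553,.1,.13)))
E
```

```text
28.05 [ 0.578 -0.001  0.101] [-179.8  -15.5  -32.2] 0.06839510225436864 [ 0.5 -0.4  0.7] [ 21.  19. -35.  26. -29.  15.]
top 695.0 [array([532. , 215.5]), array([111.8,  48.4]), np.float64(10.0)]
wrist (294, 196, 79, 131) [array([587.8, -13.5]), array([44.2, 73.6]), np.float64(57.9)]
wrist (189, 374, 60, 47) [array([557. ,  82.7]), array([33.6, 26.2]), np.float64(57.9)]
wrist (295, 364, 79, 20) [array([533.5,  20. ]), array([44.2, 10.8]), np.float64(57.9)]
[[-67.0, -69.0, -44.0]]
```

>>> {"api": "step_arm", "payload": {"motion": [-20, -20, -25, 0, 100, -40, -40, -44, 0, 100, -67, -69, -44, 0, 100, -67, -69, -44, 0, 100, -67, -69, -44, 0, 100]}}

```text
time_s: 28.65
position: [0.5495, 0.0976, 0.1239]
tcp_rot: [-180.0, -15.6, -32.1]
ft_force: [-0.0, 0.4, 0.1]
finger_gap: 0.087
finger_force: 0.0
```

```bash
python3 find.py; python3 - <<'E'
from h import *;from cell import sense,vision
s=sense();v=vision.snapshot("wrist");c=cam(v,s)
m=cv2.inRange(cv2.cvtColor(v["img"],cv2.COLOR_RGB2HSV),*BLUE)
n,L,S,_=cv2.connectedComponentsWithStats(m)
for i in range(1,n):
    if S[i,4]>300:
        k=cv2.findContours((L==i).astype("uint8"),0,2)[0][0];h=cv2.approxPolyDP(cv2.convexHull(k),4,True).reshape(-1,2)
        print(S[i],[(tuple(p),tuple((q*1000).round(0)[:2])) for p,q in zip(h.tolist(),onz(c,h,.046))])
E
```

```text
28.65 [0.55  0.098 0.124] [-180.   -15.6  -32.1] 0.08703690218318515 [-0.   0.4  0.1] [ 33.  16. -34.  25. -35.   5.]
top 735.5 [array([578.4,  -2.3]), array([ 49.8, 112.9]), np.float64(58.2)]
top 453.0 [array([551.1, 103. ]), array([112.7,  47.3]), np.float64(9.6)]
wrist (394, 74, 77, 176) [array([ 5.772e+02, -3.000e-01]), array([ 46.8, 109. ]), np.float64(58.3)]
wrist (231, 202, 166, 125) [array([551. , 103.9]), array([105.5,  46. ]), np.float64(10.0)]
wrist (163, 370, 85, 51) [array([519.1, 204.4]), array([41.9, 38.9]), np.float64(12.8)]
[  393    75    77   175 12658] [((465, 75), (np.float64(612.0), np.float64(-47.0))), ((469, 246), (np.float64(520.0), np.float64(7.0))), ((398, 249), (np.float64(542.0), np.float64(45.0))), ((393, 83), (np.float64(631.0), np.float64(-7.0))), ((399, 75), (np.float64(633.0), np.float64(-13.0)))]
[ 231  202  166  125 9835] [((231, 247), (np.float64(599.0), np.float64(133.0))), ((284, 202), (np.float64(605.0), np.float64(90.0))), ((396, 325), (np.float64(503.0), np.float64(72.0))), ((298, 325), (np.float64(536.0), np.float64(123.0)))]
[ 163  370   83   51 2175] [((245, 418), (np.float64(504.0), np.float64(182.0))), ((163, 419), (np.float64(531.0), np.float64(226.0))), ((176, 395), (np.float64(539.0), np.float64(211.0))), ((201, 370), (np.float64(544.0), np.float64(189.0)))]
```

```bash
python3 - <<'E'
from h import *;from cell import sense
s=sense();print(sh(s,(.555,.1005,.08),(.555,.1005,.0145)))
E
```

```text
[[-10.0, -7.0, 43.0], [-27.0, -7.0, 106.0]]
```

>>> {"api": "step_arm", "payload": {"motion": [-10, -7, 43, 0, 100, -16, -7, 65, 0, 100, -22, -7, 88, 0, 100, -27, -7, 106, 0, 100, -27, -7, 106, 0, 100, -27, -7, 106, 0, 70, -27, -7, 106, 0, 50, -27, -7, 106, 0, 30, -27, -7, 106, 0, 30, -27, -7, 106, 0, 30, -27, -7, 106, 0, 30], "grip_force": 25}}

```text
time_s: 29.9
position: [0.5564, 0.1024, 0.0157]
tcp_rot: [-179.8, -15.7, -32.2]
ft_force: [-1.2, -0.3, 4.1]
finger_gap: 0.0554
finger_force: 21.2
```

```bash
python3 st.py; python3 find.py
```

```text
{'time_s': 29.9, 'position': [0.556, 0.102, 0.016], 'tcp_rot': [-179.803, -15.658, -32.17], 'ft_force': [-1.221, -0.315, 4.064], 'moment': [0.385, 0.334, 0.136], 'finger_gap': 0.055, 'finger_force': 21.245} J6 -21.0
moment in tool [ 0.179 -0.488 -0.09 ]
29.9 [0.556 0.102 0.016] [-179.8  -15.7  -32.2] 0.055383310454351124 [-1.2 -0.3  4.1] [ 28.  26. -46.  53. -17. -21.]
top 769.0 [array([578.,  -2.]), array([ 49.8, 113.8]), np.float64(58.2)]
top 326.5 [array([557. , 102.5]), array([48.5, 95.8]), np.float64(79.6)]
wrist (464, 0, 138, 267) [array([572.1,   3.8]), array([48.6, 95. ]), np.float64(58.2)]
wrist (220, 182, 170, 144) [array([573.1,  99.7]), array([45.4, 55.8]), np.float64(78.2)]
wrist (270, 364, 148, 38) [array([532.4, 108.3]), array([52.6, 13.3]), np.float64(57.9)]
```

>>> {"api": "step_arm", "payload": {"motion": [0, 0, 0, 0, 30, 0, 0, 0, 0, 30, 0, 0, 0, 0, 30, 0, 0, 0, 0, 30, 0, 0, 0, 0, 30], "grip_force": 45}}

```text
time_s: 30.5
position: [0.5565, 0.1024, 0.0157]
tcp_rot: [-179.8, -15.7, -32.2]
ft_force: [-2.1, 1.0, 6.8]
finger_gap: 0.0549
finger_force: 37.6
```

```bash
python3 find.py; python3 - <<'E'
from h import *;from cell import sense
s=sense();p=s["position"];print(sh(s,p+[0,0,.09],p+[0,-.02,.12]),s["finger_force"])
E
```

```text
30.5 [0.556 0.102 0.016] [-179.8  -15.7  -32.2] 0.05485247469165687 [-2.1  1.   6.8] [ 28.  25. -46.  53. -17. -21.]
top 769.5 [array([577.9,  -1.9]), array([ 49.8, 114.2]), np.float64(58.2)]
top 322.5 [array([558.6, 103.4]), array([48.8, 92.9]), np.float64(77.7)]
wrist (464, 0, 138, 267) [array([572.1,   3.8]), array([48.5, 95.1]), np.float64(58.2)]
wrist (220, 182, 170, 144) [array([573.2,  99.8]), array([45.4, 55.8]), np.float64(78.1)]
wrist (270, 364, 147, 38) [array([532.6, 108.4]), array([52.2, 13.3]), np.float64(57.9)]
[[24.0, -0.0, -87.0], [43.0, 17.0, -113.0]] 37.61913657525053
```

>>> {"api": "step_arm", "payload": {"motion": [0, 0, 0, 0, 95, 0, 0, 0, 0, 95, 0, 0, 0, 0, 95, 0, 0, 0, 0.15, 95, 0, 0, 0, 0.3, 95, 0, 0, 0, 0.38, 95, 0, 0, 0, 0.38, 60, 0, 0, 0, 0.38, 30, 0, 0, 0, 0.38, 30, 0, 0, 0, 0.38, 30, 0, 0, 0, 0.38, 30, 0, 0, 0, 0.38, 30], "grip_force": 25}}

```text
time_s: 31.8
position: [0.5549, 0.1011, 0.0143]
tcp_rot: [-174.1, -14.4, -54.7]
ft_force: [-1.2, 0.4, -0.9]
finger_gap: 0.0548
finger_force: 21.5
```

```bash
python3 find.py
```

```text
31.8 [0.555 0.101 0.014] [-174.1  -14.4  -54.7] 0.05477281729005838 [-1.2  0.4 -0.9] [ 28.  26. -46.  53. -17. -43.]
top 772.0 [array([578.1,  -2.1]), array([ 49.8, 113.7]), np.float64(58.2)]
top 328.0 [array([573.2,  88.6]), array([49.1, 58.1]), np.float64(58.0)]
top 221.0 [array([565.9, 221.8]), array([42.8, 48. ]), np.float64(10.6)]
wrist (347, 0, 217, 215) [array([565.4,   6.6]), array([46.5, 81. ]), np.float64(58.1)]
wrist (215, 173, 172, 154) [array([570.2,  89.9]), array([45.5, 57.8]), np.float64(56.9)]
wrist (267, 364, 148, 38) [array([534.3, 113.1]), array([51.5, 13.4]), np.float64(39.2)]
```

>>> {"api": "step_arm", "payload": {"motion": [0, 0, 0, 0, 90, 0, 0, 0, 0, 90, 0, 0, 0, -0.15, 90, 0, 0, 0, -0.3, 90, 0, 0, 0, -0.38, 90, 0, 0, 0, -0.38, 60, 0, 0, 0, -0.38, 30, 0, 0, 0, -0.38, 30, 0, 0, 0, -0.38, 30, 0, 0, 0, -0.38, 30, 0, 0, 0, -0.38, 30], "grip_force": 45}}

```text
time_s: 33.0
position: [0.5554, 0.1012, 0.0147]
tcp_rot: [-180.0, -15.6, -32.2]
ft_force: [-0.5, -1.2, 0.9]
finger_gap: 0.0455
finger_force: 44.9
```

>>> {"api": "step_arm", "payload": {"motion": [7, 0, -25, 0, 30, 16, 0, -60, 0, 30, 27, 0, -97, 0, 30, 30, 0, -107, 0, 30, 30, 0, -107, 0, 30, 30, 0, -107, 0, 30, 30, 0, -107, 0, 30]}}

```text
time_s: 33.7
position: [0.5537, 0.0998, 0.1229]
tcp_rot: [179.7, -15.4, -32.2]
ft_force: [-0.3, 0.7, -6.7]
finger_gap: 0.0453
finger_force: 44.9
```

```bash
python3 st.py t;python3 st.py t; python3 -c "
from cell import sense;print(sense()['qpos'].round(1))"
```

```text
{'time_s': 33.7, 'position': [0.554, 0.1, 0.123], 'tcp_rot': [179.743, -15.429, -32.158], 'ft_force': [-0.267, 0.654, -6.743], 'moment': [0.531, 0.867, -0.05], 'finger_gap': 0.045, 'finger_force': 44.933} J6 5.0
moment in tool [-0.025 -1.017  0.04 ]
tilt -0.6816786289164282 [[0.5911 0.0751 0.1497]
 [0.5507 0.1015 0.1501]] 44
{'time_s': 33.75, 'position': [0.554, 0.1, 0.123], 'tcp_rot': [179.778, -15.452, -32.155], 'ft_force': [0.973, -0.403, -6.297], 'moment': [0.54, 0.855, -0.02], 'finger_gap': 0.046, 'finger_force': 44.933} J6 5.0
moment in tool [-0.003 -1.011  0.016]
tilt -0.6381898755357862 [[0.5914 0.0753 0.1501]
 [0.5511 0.1017 0.1504]] 45
[ 33.2  17.  -33.3  24.6 -35.8   5. ]
```

>>> {"api": "step_arm", "payload": {"motion": [8, 12, -2, 0.15, 30, 18, 28, -4, 0.3, 30, 30, 45, -5, 0.45, 30, 40, 60, -5, 0.6, 30, 50, 75, -5, 0.75, 30, 56, 85, -5, 0.9, 30, 56, 85, -5, 1.05, 30, 56, 85, -5, 1.2, 30, 56, 85, -5, 1.35, 30, 56, 85, -5, 1.5, 30, 56, 85, -5, 1.57, 30]}}

```text
time_s: 34.9
position: [0.5541, 0.0009, 0.1443]
tcp_rot: [-164.5, -0.0, -122.4]
ft_force: [-0.1, -0.4, -6.5]
finger_gap: 0.0453
finger_force: 44.9
```

>>> {"api": "step_arm", "payload": {"motion": [0, 0, 0, 0.15, 30, 0, 0, 0, 0.3, 30, 0, 0, 0, 0.45, 30, 0, 0, 0, 0.6, 30, 0, 0, 0, 0.75, 30, 0, 0, 0, 0.9, 30, 0, 0, 0, 1.05, 30, 0, 0, 0, 1.2, 30, 0, 0, 0, 1.35, 30, 0, 0, 0, 1.5, 30, 0, 0, 0, 1.56, 30, 0, 0, 0, 1.56, 30]}}

```text
time_s: 36.1
position: [0.5543, 0.001, 0.1445]
tcp_rot: [-179.8, 15.5, 148.5]
ft_force: [0.4, -0.5, -6.4]
finger_gap: 0.0457
finger_force: 44.9
```

>>> {"api": "step_arm", "payload": {"motion": [0, 0, 0, 0, 30, 0, 0, 0, 0, 30, 0, 0, 0, 0, 30, 0, 0, 0, 0, 30, 0, 0, 0, 0, 30]}}

```text
time_s: 36.6
position: [0.555, 0.0015, 0.1456]
tcp_rot: [-179.9, 15.6, 148.5]
ft_force: [0.4, -0.4, -5.5]
finger_gap: 0.0455
finger_force: 44.9
```

```bash
python3 st.py t; python3 -c "
from cell import sense;print(sense()['qpos'].round(1))"
```

```text
{'time_s': 36.6, 'position': [0.555, 0.001, 0.146], 'tcp_rot': [-179.889, 15.593, 148.522], 'ft_force': [0.376, -0.384, -5.523], 'moment': [0.461, 0.677, 0.048], 'finger_gap': 0.046, 'finger_force': 44.934} J6 -162.0
moment in tool [-0.051  0.818 -0.037]
tilt -33.78542591714469 [[0.5133 0.0266 0.1294]
 [0.5452 0.0071 0.1708]] 48
[  23.    13.7  -33.6   22.1  -35.7 -161.7]
```

>>> {"api": "step_arm", "payload": {"motion": [0, 0, 0, -0.15, 30, 0, 0, 0, -0.3, 30, 0, 0, 0, -0.45, 30, 0, 0, 0, -0.6, 30, 0, 0, 0, -0.75, 30, 0, 0, 0, -0.9, 30, 0, 0, 0, -1.05, 30, 0, 0, 0, -1.2, 30, 0, 0, 0, -1.35, 30, 0, 0, 0, -1.5, 30, 0, 0, 0, -1.57, 30]}}

```text
time_s: 37.75
position: [0.555, 0.0016, 0.1457]
tcp_rot: [-164.4, -0.1, -121.3]
ft_force: [-0.7, -0.5, -5.7]
finger_gap: 0.0458
finger_force: 44.9
```

>>> {"api": "step_arm", "payload": {"motion": [0, 0, 0, -0.15, 30, 0, 0, 0, -0.3, 30, 0, 0, 0, -0.45, 30, 0, 0, 0, -0.6, 30, 0, 0, 0, -0.75, 30, 0, 0, 0, -0.9, 30, 0, 0, 0, -1.05, 30, 0, 0, 0, -1.2, 30, 0, 0, 0, -1.35, 30, 0, 0, 0, -1.5, 30, 0, 0, 0, -1.56, 30, 0, 0, 0, -1.56, 30]}}

```text
time_s: 38.95
position: [0.5549, 0.0015, 0.1456]
tcp_rot: [-179.9, -15.6, -32.2]
ft_force: [0.3, -0.0, -6.0]
finger_gap: 0.0457
finger_force: 44.9
```

```bash
python3 st.py t; python3 st.py t|sed -n 2p; python3 - <<'E'
from h import *;from cell import sense
s=sense();print(sh(s,(.545,.112,.14),(.548,.107,.0165)),s["qpos"].round(0))
E
```

```text
{'time_s': 38.95, 'position': [0.555, 0.001, 0.146], 'tcp_rot': [-179.927, -15.586, -32.189], 'ft_force': [0.319, -0.028, -5.957], 'moment': [0.58, 0.921, -0.001], 'finger_gap': 0.046, 'finger_force': 44.933} J6 18.0
moment in tool [ 0.    -1.088  0.003]
tilt -2.005364497196171 [[ 0.5925 -0.0229  0.1714]
 [ 0.5517  0.003   0.1728]] 41
moment in tool [ 0.043 -1.153 -0.008]
[[-66.0, -88.0, -13.0], [-95.0, -85.0, 108.0]] [ 23.  14. -34.  22. -36.  18.]
```

```bash
cat > kin.py <<'E'
from h import *
from scipy.optimize import least_squares
D=np.array([
[78.529,22.089,.380,-.027,-68.412,-14.817,.2765,.5598,.2215,179.877,0,-26.298],
[27.069,15.936,-8.656,.024,-65.477,72.303,.552,.103,.222,179.958,.059,9.382],
[20.618,62.39,80.275,.371,-106.653,79.312,.907,.168,.247,179.882,-1.276,9.821],
[20.075,66.547,80.583,.964,-99.877,79.823,.948,.171,.185,179.814,-4.261,9.706],
[23.503,32.44,9.365,1.368,-62.732,75.603,.722,.133,.17,179.82,-4.368,9.695],
[17.8,14.7,-48.6,2.1,-22.5,99.8,.393,-.046,.027,178.371,-3.904,29.53],
[17.9,22.5,-52.7,4.3,-10.7,97.3,.391,-.046,-.028,178.357,-3.993,29.513],
[18.8,21.7,-49.1,3.3,-15.2,97.5,.411,-.034,-.016,178.401,-3.794,29.516],
[3.3,18,-61.2,103.3,-9.7,177.3,.475,.014,.018,-168.319,11.057,-165.876],
[21.3,9.8,-29,18.2,-43.4,157.1,.549,-.019,.197,168.594,10.513,99.835],
[23.6,13.8,-34.1,22.5,-35.3,46.9,.552,.006,.142,172.013,-13.315,-.952],
[23.2,15,-36.2,24.5,-32.1,-164.8,.552,.005,.124,-179.892,15.595,148.517],
[33.2,17,-33.3,24.6,-35.8,5,.554,.1,.123,179.778,-15.45,-32.155],
[23,13.7,-33.6,22.1,-35.7,-161.7,.555,.001,.146,-179.889,15.593,148.522]])
E=lambda a,x:Ro.from_euler(a,x,degrees=True).as_matrix()
def fk(q,P,sg):
    c=P[:15].reshape(5,3);F0=E("z",q[0]);F1=F0@E("y",q[1]);F=F1@E("y",-q[2]);A=F@E("x",sg[0]*q[3])@E("y",sg[1]*q[4]);R=A@E("x",sg[2]*q[5])@Ro.from_rotvec(P[15:18]).as_matrix()
    return F0@c[0]+F1@c[1]+F@c[2]+A@c[3],R
def res(P,sg):
    o=[]
    for d in D:
        p,R=fk(d[:6],P,sg);o+=[*(10*(p-d[6:9])),*((Ro.from_matrix(R.T@E("xyz",d[9:12]))).as_rotvec())]
    return np.r_[o,1e-4*P[:15]]
def fit():
    best=None
    for sg in [(a,b,c) for a in(1,-1) for b in(1,-1) for c in(1,-1)]:
        for g in((0,1.57,0),(2.2,0,2.2),(1.2,1.2,1.2),(-1.2,1.2,-1.2),(-2.2,0,2.2)):
            P=np.r_[np.full(15,.05),g]
            r=least_squares(res,P,args=(sg,),max_nfev=60)
            if best is None or r.cost<best[0]: best=(r.cost,sg,r.x)
    return best
if __name__=="__main__":
    import pickle;b=fit();pickle.dump(b,open("kin.pkl","wb"));print(b[0],b[1],np.abs(res(b[2],b[1])[:84]).max())
    LO=np.array([-179.8,-69,-61.2,-181,-171,-9.2]) ;
    lim=[(-179.8,179.8),(-69.3,118.1),(-61.27,80.66),(-181.2,117.6),(-171.1,-9.14),(-400,400)]
    def ik(p,R,q0):
        f=lambda q:np.r_[10*(fk(q,b[2],b[1])[0]-p),Ro.from_matrix(fk(q,b[2],b[1])[1].T@R).as_rotvec()]
        r=least_squares(f,q0,bounds=np.array(lim).T);return r.x.round(1),r.cost
    R=E("xyz",[180,-15.6,-32.2])
    for p in((.555,.101,.015),(.557,.002,.015),(.579,-.115,.009),(.60,-.11,.009),(.555,-.2,.042),(.555,-.23,.015),(.545,-.23,.10),(.555,-.23,.14)):
        print(p,ik(p,R,[15,15,-35,24,-35,18]))
E
time python3 kin.py
```

```text
0.0002719483782339692 (-1, -1, -1) 0.00934648369834451
(0.555, 0.101, 0.015) (array([ 27.5,  25.5, -46.2,  53.2, -16.8, -20.8]), np.float64(2.9940769008234762e-30))
(0.557, 0.002, 0.015) (array([ 12. ,  23.9, -50.6,  69.2, -11.6, -22. ]), np.float64(6.069933576704309e-30))
(0.579, -0.115, 0.009) (array([ -0.1,  26.4, -46.7,  63.9,  -9.1,  -4.8]), np.float64(2.761093418595995e-05))
(0.6, -0.11, 0.009) (array([  2.7,  27.9, -43. ,  55.3, -10.8,   1.3]), np.float64(7.1393304007747735e-28))
(0.555, -0.2, 0.042) (array([ -2.2,  23.8, -39.5,  30.9, -15.1,  30.9]), np.float64(2.7144709669833648e-21))
(0.555, -0.23, 0.015) (array([ -8.1,  26.7, -42.4,  43.4,  -9.1,  23.7]), np.float64(8.79394209613965e-07))
(0.545, -0.23, 0.1) (array([ -3.9,  19.2, -31.8,  16.8, -26.1,  47.5]), np.float64(2.5477636954475082e-30))
(0.555, -0.23, 0.14) (array([ -3.6,  17.1, -26.8,  13.6, -33. ,  50.8]), np.float64(3.7337276571141254e-29))
real	0m44.911s
user	0m44.978s
sys	0m0.273s
```

```bash
cat > ikq.py <<'E'
from kin import *;import pickle,sys
b=pickle.load(open("kin.pkl","rb"));lim=[(-179.8,179.8),(-69.3,118.1),(-61.27,80.66),(-181.2,117.6),(-171.1,-9.14),(-400,400)]
def ik(p,R,q0=[0,15,-35,24,-35,18]):
    f=lambda q:np.r_[10*(fk(q,b[2],b[1])[0]-p),Ro.from_matrix(fk(q,b[2],b[1])[1].T@R).as_rotvec()]
    r=least_squares(f,q0,bounds=np.array(lim).T);return r.x.round(1).tolist(),float(r.cost)
E
python3 - <<'E'
from ikq import *
from cell import sense
s=sense();R=E("xyz",[180,-15.6,-32.2])
for p in((.494,-.398,.009),(.494,-.398,.05),(.494,-.398,.13),(.51,-.38,.009),(.535,-.24,.013),(.55,-.24,.013),(.55,-.24,.08)):print(p,*ik(p,R))
print(sh(s,(.494,-.398,.14)),s["time_s"])
E
```

```text
(0.494, -0.398, 0.009) [-23.2, 30.3, -27.4, 8.2, -17.1, 73.5] 3.9630245989010347e-25
(0.494, -0.398, 0.05) [-23.1, 26.7, -24.9, 6.2, -23.1, 75.6] 2.2334221943320892e-23
(0.494, -0.398, 0.13) [-23.1, 20.7, -19.6, 4.3, -34.3, 77.7] 7.249144870007518e-22
(0.51, -0.38, 0.009) [-20.9, 30.3, -28.1, 10.6, -16.5, 68.9] 2.7994598613392436e-28
(0.535, -0.24, 0.013) [-8.8, 26.1, -43.0, 38.8, -9.1, 28.9] 8.328933691391443e-05
(0.55, -0.24, 0.013) [-8.9, 26.9, -42.0, 41.1, -9.1, 26.7] 7.517022105996184e-06
(0.55, -0.24, 0.08) [-5.2, 21.5, -32.3, 18.0, -23.3, 47.2] 3.646199027803795e-29
[[154.0, 370.0, 48.0]] 39.05
```

>>> {"api": "step_arm", "payload": {"motion": [8, 18, 2, 0.05, 30, 22, 52, 7, 0.15, 30, 36, 87, 11, 0.3, 30, 51, 122, 16, 0.45, 30, 65, 157, 20, 0.6, 30, 80, 192, 25, 0.75, 30, 95, 227, 30, 0.9, 30, 110, 262, 34, 1.05, 30, 124, 297, 39, 1.2, 30, 138, 332, 43, 1.35, 30, 150, 360, 47, 1.5, 30, 154, 370, 48, 1.57, 30]}}

```text
time_s: 40.25
position: [0.4936, -0.4003, 0.1399]
tcp_rot: [-164.5, 0.1, -122.6]
ft_force: [-0.3, -0.5, -6.7]
finger_gap: 0.0457
finger_force: 44.9
```

>>> {"api": "step_arm", "payload": {"motion": [0, 0, 0, 0.15, 30, 0, 0, 0, 0.3, 30, 0, 0, 0, 0.45, 30, 0, 0, 0, 0.6, 30, 0, 0, 0, 0.75, 30, 0, 0, 0, 0.9, 30, 0, 0, 0, 1.05, 30, 0, 0, 0, 1.2, 30, 0, 0, 0, 1.35, 30, 0, 0, 0, 1.5, 30, 0, 0, 0, 1.57, 30]}}

```text
time_s: 41.35
position: [0.4941, -0.3974, 0.1399]
tcp_rot: [179.9, 15.5, 147.6]
ft_force: [0.1, -0.1, -6.2]
finger_gap: 0.0458
finger_force: 44.9
```

```bash
python3 st.py; python3 - <<'E'
from h import *;from cell import sense
s=sense();print(sh(s,(.494,-.398,.05),(.494,-.398,.03),(.494,-.398,.01)),s["qpos"].round(0))
E
```

```text
{'time_s': 41.35, 'position': [0.494, -0.397, 0.14], 'tcp_rot': [179.887, 15.504, 147.6], 'ft_force': [0.105, -0.141, -6.153], 'moment': [0.535, 0.672, 0.022], 'finger_gap': 0.046, 'finger_force': 44.932} J6 -102.0
moment in tool [-0.094  0.854  0.005]
[[24.0, -1.0, 87.0], [29.0, -1.0, 106.0], [35.0, -1.0, 125.0]] [ -23.   20.  -19.    4.  -36. -102.]
```

>>> {"api": "step_arm", "payload": {"motion": [9, 0, 35, 0, 30, 20, 0, 72, 0, 30, 26, 0, 95, 0, 30, 28, 0, 102, 0, 30, 30, -1, 107, 0, 30, 31, -1, 111, 0, 30, 32, -1, 115, 0, 30, 33, -1, 119, 0, 30, 34, -1, 122, 0, 30, 35, -1, 125, 0, 30, 35, -1, 126, 0, 30], "grip_force": 10}}

```text
time_s: 42.45
position: [0.4973, -0.3997, 0.0122]
tcp_rot: [179.9, 16.0, 148.0]
ft_force: [3.5, -2.6, 0.5]
finger_gap: 0.0458
finger_force: 10.0
```

```bash
python3 st.py t
```

```text
{'time_s': 42.45, 'position': [0.497, -0.4, 0.012], 'tcp_rot': [179.906, 16.028, 147.966], 'ft_force': [3.456, -2.574, 0.503], 'moment': [-0.237, -0.698, 0.011], 'finger_gap': 0.046, 'finger_force': 10.0} J6 -106.0
moment in tool [-0.166 -0.718  0.035]
tilt -6.663460182405554 [[ 0.4572 -0.3751  0.0326]
 [ 0.486  -0.3932  0.039 ]] 31
```

>>> {"api": "step_arm", "payload": {"motion": [1, 0, 2, 0, 30, 1, 0, 2, 0, 58, 1, 0, 2, 0, 65, 1, 0, 2, 0, 65, 1, 0, 2, 0, 65, 1, 0, 1, 0, 40, 1, 0, 1, 0, 30, 1, 0, 1, 0, 30, 1, 0, 1, 0, 30], "grip_force": 45}}

```text
time_s: 43.4
position: [0.4935, -0.3979, 0.0082]
tcp_rot: [180.0, 15.6, 147.9]
ft_force: [0.1, 0.6, 0.8]
finger_gap: 0.0457
finger_force: 45.0
```

>>> {"api": "step_arm", "payload": {"motion": [-6, 0, -20, 0, 30, -17, 0, -58, 0, 30, -30, 0, -106, 0, 30, -33, 0, -116, 0, 30, -33, 0, -116, 0, 30, -33, 0, -116, 0, 30, -33, 0, -116, 0, 30]}}

```text
time_s: 44.1
position: [0.4917, -0.3973, 0.1251]
tcp_rot: [180.0, 15.2, 147.9]
ft_force: [-0.6, 0.1, -6.5]
finger_gap: 0.0459
finger_force: 45.0
```

```bash
python3 st.py t; python3 st.py t|sed -n 2p
```

```text
{'time_s': 44.1, 'position': [0.492, -0.397, 0.125], 'tcp_rot': [179.97, 15.158, 147.869], 'ft_force': [-0.596, 0.081, -6.512], 'moment': [0.53, 0.671, 0.054], 'finger_gap': 0.046, 'finger_force': 44.999} J6 -102.0
moment in tool [-0.103  0.85  -0.028]
tilt -4.041318077063302 [[ 0.4562 -0.3754  0.1493]
 [ 0.4794 -0.39    0.1538]] 25
moment in tool [-0.075  0.846  0.051]
```

>>> {"api": "step_arm", "payload": {"motion": [0, 0, 0, -0.15, 30, 0, 0, 0, -0.3, 30, 0, 0, 0, -0.45, 30, 0, 0, 0, -0.6, 30, 0, 0, 0, -0.75, 30, 0, 0, 0, -0.9, 30, 0, 0, 0, -1.05, 30, 0, 0, 0, -1.2, 30, 0, 0, 0, -1.35, 30, 0, 0, 0, -1.5, 30, 0, 0, 0, -1.57, 30]}}

```text
time_s: 45.3
position: [0.4934, -0.3981, 0.1273]
tcp_rot: [-164.6, -0.0, -121.9]
ft_force: [0.5, -0.7, -6.4]
finger_gap: 0.0456
finger_force: 45.0
```

>>> {"api": "step_arm", "payload": {"motion": [0, 0, 0, -0.15, 30, 0, 0, 0, -0.3, 30, 0, 0, 0, -0.45, 30, 0, 0, 0, -0.6, 30, 0, 0, 0, -0.75, 30, 0, 0, 0, -0.9, 30, 0, 0, 0, -1.05, 30, 0, 0, 0, -1.2, 30, 0, 0, 0, -1.35, 30, 0, 0, 0, -1.5, 30, 0, 0, 0, -1.57, 30, 0, 0, 0, -1.57, 30]}}

```text
time_s: 46.5
position: [0.4936, -0.3982, 0.1275]
tcp_rot: [-179.9, -15.5, -32.2]
ft_force: [-0.1, -0.2, -6.3]
finger_gap: 0.0458
finger_force: 45.0
```

>>> {"api": "step_arm", "payload": {"motion": [0, 0, 0, 0, 30, 0, 0, 0, 0, 30, 0, 0, 0, 0, 30, 0, 0, 0, 0, 30, 0, 0, 0, 0, 30, 0, 0, 0, 0, 30]}}

```text
time_s: 47.1
position: [0.494, -0.3984, 0.129]
tcp_rot: [-179.9, -15.6, -32.2]
ft_force: [-0.5, -1.1, -6.2]
finger_gap: 0.0457
finger_force: 45.0
```

```bash
python3 st.py t
```

```text
{'time_s': 47.1, 'position': [0.494, -0.398, 0.129], 'tcp_rot': [-179.924, -15.597, -32.186], 'ft_force': [-0.529, -1.102, -6.159], 'moment': [0.47, 0.77, -0.064], 'finger_gap': 0.046, 'finger_force': 45.0} J6 78.0
moment in tool [-0.029 -0.902  0.06 ]
tilt 23.183261340694163 [[ 0.5144 -0.4116  0.168 ]
 [ 0.4917 -0.3975  0.1608]] 26
```

>>> {"api": "step_arm", "payload": {"motion": [-2, -10, -1, 0.15, 30, -7, -30, -2, 0.3, 30, -12, -52, -3, 0.45, 30, -17, -74, -5, 0.6, 30, -22, -96, -6, 0.75, 30, -27, -118, -8, 0.9, 30, -32, -140, -9, 1.05, 30, -36, -160, -11, 1.2, 30, -37, -166, -11, 1.35, 30, -37, -166, -11, 1.5, 30, -37, -166, -11, 1.57, 30]}}

```text
time_s: 48.25
position: [0.5497, -0.2369, 0.1298]
tcp_rot: [-164.4, 0.1, -122.3]
ft_force: [-0.3, 0.3, -6.2]
finger_gap: 0.0453
finger_force: 45.0
```

>>> {"api": "step_arm", "payload": {"motion": [0, 0, 0, 0.15, 30, 0, 0, 0, 0.3, 30, 0, 0, 0, 0.45, 30, 0, 0, 0, 0.6, 30, 0, 0, 0, 0.75, 30, 0, 0, 0, 0.9, 30, 0, 0, 0, 1.05, 30, 0, 0, 0, 1.2, 30, 0, 0, 0, 1.35, 30, 0, 0, 0, 1.5, 30, 0, 0, 0, 1.57, 30, 0, 0, 0, 1.57, 30]}}

```text
time_s: 49.45
position: [0.5494, -0.2373, 0.1297]
tcp_rot: [180.0, 15.6, 147.9]
ft_force: [-0.5, -0.3, -5.9]
finger_gap: 0.0453
finger_force: 45.0
```

```bash
python3 st.py t; python3 st.py t|sed -n 2p;python3 - <<'E'
from h import *;from cell import sense
s=sense();print(sh(s,(.549,-.237,.06),(.549,-.237,.0135)),s["qpos"].round(0))
E
```

```text
{'time_s': 49.45, 'position': [0.549, -0.237, 0.13], 'tcp_rot': [179.968, 15.558, 147.914], 'ft_force': [-0.528, -0.348, -5.884], 'moment': [0.659, 0.916, 0.048], 'finger_gap': 0.045, 'finger_force': 45.001} J6 -128.0
moment in tool [-0.082  1.126 -0.026]
tilt -7.0367203742464595 [[ 0.5139 -0.2156  0.1514]
 [ 0.537  -0.23    0.1583]] 26
moment in tool [-0.039  1.057  0.035]
[[19.0, -0.0, 67.0], [32.0, -0.0, 112.0]] [  -5.   18.  -28.   14.  -31. -128.]
```

>>> {"api": "step_arm", "payload": {"motion": [11, 0, 38, 0, 30, 19, 0, 67, 0, 30, 26, 0, 92, 0, 30, 30, 0, 105, 0, 30, 32, 0, 112, 0, 30, 32, 0, 112, 0, 30, 32, 0, 112, 0, 30]}}

```text
time_s: 50.25
position: [0.5504, -0.2374, 0.015]
tcp_rot: [179.9, 15.5, 147.9]
ft_force: [-0.8, -0.5, -6.2]
finger_gap: 0.0454
finger_force: 45.0
```

```bash
python3 st.py t; python3 -c "
from cell import sense;print(sense()['qpos'].round(1))"
```

```text
{'time_s': 50.25, 'position': [0.55, -0.237, 0.015], 'tcp_rot': [179.903, 15.493, 147.95], 'ft_force': [-0.783, -0.52, -6.151], 'moment': [0.626, 1.214, -0.062], 'finger_gap': 0.045, 'finger_force': 45.0} J6 -153.0
moment in tool [0.126 1.361 0.031]
tilt -7.185216078668757 [[ 0.5149 -0.2157  0.0368]
 [ 0.538  -0.2301  0.0436]] 26
[  -8.6   26.7  -42.1   41.    -9.2 -153.4]
```

>>> {"api": "step_arm", "payload": {"motion": [0, 0, 0, 0, 54, 0, 0, 0, 0, 58, 0, 0, 0, 0, 66, 0, 0, 0, 0, 66, 0, 0, 0, 0, 66, -7, 0, -25, 0, 66, -17, 0, -60, 0, 66, -28, 0, -100, 0, 66, -38, 0, -135, 0, 66, -38, 0, -135, 0, 66]}}

```text
time_s: 51.3
position: [0.5547, -0.2379, 0.162]
tcp_rot: [179.6, 16.2, 147.9]
ft_force: [0.9, -0.6, 0.4]
finger_gap: 0.0574
finger_force: 0.0
```

```bash
python3 find.py
```

```text
51.3 [ 0.555 -0.238  0.162] [179.6  16.2 147.9] 0.05737205405257993 [ 0.9 -0.6  0.4] [  -4.   16.  -25.   12.  -36. -127.]
top 757.5 [array([531.4, 215.5]), array([112.6,  48.4]), np.float64(9.6)]
top 573.5 [array([578.4,  -2.3]), array([ 49.7, 112.8]), np.float64(58.2)]
wrist (286, 114, 73, 150) [array([ 559.2, -241.9]), array([ 45.4, 111.2]), np.float64(57.7)]
```

>>> {"api": "step_arm", "payload": {"motion": [0, 0, -45, 0, 66, -10, -45, -84, 0, 66, -15, -95, -84, 0, 66, -20, -145, -84, 0, 66, -25, -195, -84, 0, 66, -31, -245, -84, 0, 66, -31, -290, -84, 0, 66, -31, -304, -84, 0, 66, -31, -304, -84, 0, 66]}}

```text
time_s: 52.3
position: [0.3927, -0.5012, 0.2408]
tcp_rot: [179.9, 15.2, 147.6]
ft_force: [0.1, -0.3, -0.1]
finger_gap: 0.0578
finger_force: 0.0
```

```bash
python3 find.py; python3 - <<'E'
from h import *;from cell import vision
v=vision.snapshot("scene");t=vision.snapshot("top");T,S=cam(t),cam(v)
im=v["img"];cv2.imwrite("pics/fin.png",np.hstack([cv2.resize(im[170:420,190:510],(480,375)),cv2.resize(t["img"][140:300,200:450],(320,205)) if 0 else cv2.resize(t["img"][140:340,200:450],(320,375))])[:,:,::-1])
m=blobs(t["img"],(0,150,50),(8,255,255),300)
for c in m: print("red",[np.round(x,1) for x in cv2.minAreaRect((onz(T,c.reshape(-1,2),.034)[:,:2]*1000).astype(np.float32))])
E
```

```text
52.3 [ 0.393 -0.501  0.241] [179.9  15.2 147.6] 0.057812772167406254 [ 0.1 -0.3 -0.1] [-38.  16.  -7.  -2. -52. -83.]
top 786.5 [array([531.8, 215.4]), array([113.8,  49.4]), np.float64(9.9)]
top 757.0 [array([578.6,  -2.1]), array([ 49.4, 112.8]), np.float64(58.1)]
top 659.0 [array([ 558.1, -239.9]), array([ 45.1, 109.4]), np.float64(57.6)]
red [array([ 525.1, -235.6]), array([188. , 130.9]), np.float64(5.7)]
red [array([ 617.8, -823.6]), array([63.7, 78. ]), np.float64(85.3)]
```

View pics/fin.png

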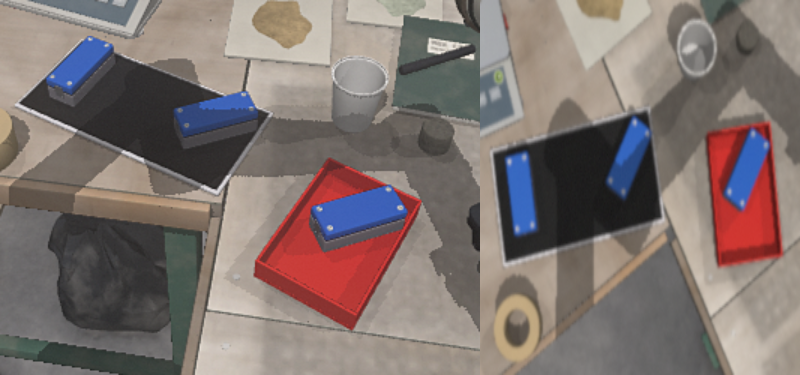

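```bash
python3 - <<'E'
from h import *;from cell import vision
v=vision.snapshot("scene");t=vision.snapshot("top");T,S=cam(t),cam(v)
def white(im,x0,y0,x1,y1):
    h=cv2.cvtColor(im,cv2.COLOR_RGB2HSV);b=cv2.inRange(h,*BLUE);n,L,st,_=cv2.connectedComponentsWithStats(b)
    return None
# lid quad by hull approximation
def quad(c):
    h=cv2.convexHull(c)
    for e in np.arange(1,12,.5):
        a=cv2.approxPolyDP(h,e,True).reshape(-1,2)
        if len(a)<=4:return a
for nm,f in(("tray",lambda w:w[1]<-.15),("C",lambda w:-.1<w[1]<.05),("A",lambda w:w[1]>.15)):
    a=[c for c in blobs(t["img"],*BLUE) if f(onz(T,np.array(cv2.minAreaRect(c)[0]),.046)[0]) and abs(onz(T,np.array(cv2.minAreaRect(c)[0]),.046)[0][0]-.55)<.06][0]
    b=[c for c in blobs(v["img"],*BLUE) if f(onz(S,np.array(cv2.minAreaRect(c)[0]),.046)[0]) and abs(onz(S,np.array(cv2.minAreaRect(c)[0]),.046)[0][0]-.55)<.08][0]
    qa,qb=quad(a),quad(b)
    wb=onz(S,qb,.044)[:,:2]
    for p in qa:
        w=onz(T,p,.044)[0,:2];j=np.argmin(np.linalg.norm(wb-w,axis=1));x,e=tri(T,p,S,qb[j]);print(nm,p,qb[j],(x*1000).round(0),round(e*1000,1))
E
```

```text
tray [412 209] [449 293] [ 612. -253.   43.] 0.4
tray [425 218] [461 311] [ 590. -288.   40.] 4.7
tray [402 250] [407 329] [ 508. -228.   20.] 2.6
tray [391 241] [398 308] [ 530. -196.   35.] 2.2
C [322 202] [351 231] [630. -15.  47.] 10.2
C [332 214] [361 244] [605. -47.  47.] 9.3
C [310 245] [314 260] [527.  12.  25.] 7.1
C [298 235] [307 242] [549.  45.  39.] 0.2
A [236 220] [264 200] [590. 206.  39.] 3.4
A [244 262] [237 232] [482. 186.  32.] 0.2
A [227 265] [222 226] [476. 230.  28.] 2.4
A [219 224] [249 194] [581. 249.  39.] 0.6
```

```bash
python3 -c "
from cell import order;print(order.sign_off())"
```

```text
the job is handed in; nothing more can be done
None
```

Handed in at about 52.6 s: the rattler was the middle case. Tipped about 30° one way and 25° the other, its level moment changed by about 0.2 N m, and it now lies lid up in the red tray. Case C was also tipped and is sound, now about 42° askew on the mat. The third case was never lifted, and is taken as sound by elimination. In mid-job a mistaken half turn drove the arm to its joint limits and pressed case C on the bench with about 24 N.

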